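# Weigh out the solid fuller and seat it in the tool holder

### The arm

A 6-joint arm with a two-finger parallel gripper is mounted at the origin on the work surface. World frame = base frame: x ahead of the robot, y to its left, z up, the work surface at z = 0. Lengths are in m, angles in rad, forces in N, time in s.
With the tool pointing down it reaches from about 0.35 to 0.975 m from the base axis. Payload 4.9 kg.
Tool frame: the origin (TCP) lies at the very end of the fingers, on their centre line; the grasp point (between the pads) lies 19 mm behind it; z points along the fingers, y is the direction in which the jaws open and shut (so a half turn about z gives the same grasp; the last joint's range is limited). The gripper opens to 85 mm and grips with 20 to 120 N. Pads are 22 mm wide; open, the fingers measure 114 mm over their backs; the gripper's body (76 mm by 85 mm) begins 54 mm behind the grasp point. The pads swing forward as they close: fully open they stand 13 mm farther back than shut.
Start: joints at [-1.262, 0.053, 1.613, -0, 1.476, -0.119], TCP at [0.259, -0.569, 0.231] pointing down, gripper open.
Joint ranges: [-3.01, 3.01], [-1.01, 2.22], [0.06, 2.58], [-1.02, 4.17], [0.09, 2.62], [-3.14, 3.14]. Speed limits (rad/s): [2.57, 2.57, 3.14, 3.14, 3.14, 3.14].

### API

Orientations are given as a unit quaternion [w, x, y, z].
In Python, from rig import arm, eyes gives the robot as it stands.
- The arm moves only by the tool apply_moves, never from a script. Its arguments are lists of equal length, an entry for each row: "gripper": the closure, from -1 (fully open) to 1 (shut); "travel": the shift along the tool's x, y, z in m, a list of three; "turn": the turn, a rotation vector about the tool's x, y, z in rad, a list of three. In form: {"gripper": [gripper, ...], "travel": [[dx, dy, dz], ...], "turn": [[rx, ry, rz], ...]}. A call has 1 to 10 rows; each row shifts and turns the pose as measured when the row begins, along the tool's axes as they then stand; what a row does not reach is not made up. A row lasts 1/8 s, in which the tool goes at most 62.5 mm and 10.7 degrees, less where a joint would pass 70% of its speed; a pose out of reach is approached as far as the arm can. A call is refused whole if a number of a shift passes 0.0625 or a number of a turn 0.188, either way. A call with a gripper value outside its range is refused whole. The fingers move at their own pace and stop on an object; "force" is the grip in N (left out, the last holds). Time passes only in rows, so rows that do not move let the fingers close. It gives the time, the measured TCP pose, the force and the opening at its end, in the units of the state.
- arm.sense(): the state, without advancing time (a new reading comes with each control period).
- eyes.snapshot(name): name is "scene" or "top" or "wrist"; returns a dict with "color" (480x640x3 uint8, red, green, blue), "fx", "fy", "cx", "cy" (pixels), "camera_from_world" (4x4, takes a point from world to camera coordinates). Camera axes: x right, y up, looking along -z (the intrinsics and any distortion apply to the point x, -y, -z); pixel columns grow to the right and rows downward; lengths in m; the calibration is good to about 2 mm. A picture is of the moment at which its call begins. There is no depth.
- arm.close_job(): hands the job in, once; it reports no verdict.
The state is a dict: "clock": time; "joint_pos": joint angles; "joint_vel": joint speeds; "joint_efforts": joint torques, N m; "tcp_pos": TCP position; "tcp_rot": TCP orientation; "contact_force": force on the tool from outside, world axes, zero at the start; "wrist_torque": the same for the moment, N m; "opening": finger opening in m.
Only numpy, scipy, OpenCV 4.12 (cv2) and the standard library are available. Lean on these libraries where they do the work, as an engineer would, in place of code of your own. Each camera call takes 0.05 s, during which the arm holds its last target.

### The job

One of the two look-alike fullers in the rack is solid, the other hollow: gently set one on each pan of the balance, shank down in the pan's hole, let go of both and see which side drops. Then feel the heavier one's shank into the hole of the holder's stiff sliding seat and press it down, firmly but without forcing it, until the seat is fully home, flush with the block. Leave the lighter one standing on its pan, and do not disturb the hammer, the tin or the steel offcut.

Things in the scene. Friction and masses are not known exactly. Their poses are not given: they have to be found in the camera images.
- fuller_1: steel bottom fuller: 38 x 38 mm square head 44 mm tall, rounded ridge (14 mm high, 28 wide) along local x on top; below, a round shank 22 mm in diameter, 30 mm long, foot tapered to 21 mm over the last 2 mm. Origin: centre of the head's flat underside (shoulder), z up. Starts shank-down in the rack, shoulder on its top. Grips by the head.
- fuller_2: looks just like fuller_1 (same sizes and origin), in another hole of the rack. One of the two is solid (about 0.5 kg), the other hollow (about 0.25 kg); either name may be the solid one.
- rack: fixed wooden block 200 x 90 x 40 mm (x, y, z) with two through holes of 28 mm diameter at local x = -55 and +55 mm, y = 0. Origin: centre of its underside. At the start one fuller stands in each hole.
- balance: counter balance; steel base 120 x 270 x 14 mm, origin at the centre of its underside. Pivot 70 mm above it, axis along local x; pans 90 mm from the pivot along +y (pan_1) and -y (pan_2), always level, with room below for the shanks. Pointer and scale plate (70 mm along y) reach 116 mm at the middle. A load or blow over 40 N is too rough.
- beam (a joint): tilt of the balance beam, rad: 0 level, positive when the pan at +y (pan_1) is down, negative when pan_2 is down; stops at +-0.17. A spring brings it back to level when unloaded (about 2.1 N m/rad): the hollow fuller alone tilts it about 0.105, the solid one alone to the stop, both together 0.07 to 0.15 towards the solid one.
- pan_1_top (a point): centre of pan_1's top face: steel plate 66 x 66 x 12 mm with a 30 mm through hole; with the beam level its top is 90 mm above the bench; it goes up or down by up to 15 mm.
- pan_2_top (a point): centre of pan_2's top face; the same as pan_1, at the other end of the beam.
- holder: fixed dark steel block 130 x 110 x 50 mm (x, y, z), origin at the centre of its underside; a 70 x 50 mm steel seat slides down in it, with a through hole of 24 mm diameter (1 mm chamfer, at least 45 mm deep) at the seat's centre. It is clamped somewhere along a slot: the hole may lie up to 12 mm from the block's centre along the block's local x (y exact); find it by feel or sight. A press of more than 60 N on holder or seat is too much.
- seat (a joint): how far the seat has been pushed down, m: 0 = up, its top 15 mm above the block's top (65 mm above the bench); 0.015 = fully home against a hard stop, top flush with the block. It is stiff (about 17 N to move it, far more than the fullers' weight) and stays where it is left. It starts between 0 and 4 mm down.
- hammer: bystander: hand hammer about 260 mm long lying beyond the balance; leave it alone.
- tin: bystander: closed steel tin, 52 mm diameter, 55 mm tall; leave it alone.
- offcut: bystander: square steel bar offcut, 100 x 22 x 22 mm; leave it alone.
Not all that is in view belongs to the job. What is shaped like the holder but orange is not meant.

How it is judged:
By the outcome, as a careful person would: the job done as asked, in the order asked, and still so for the second after the job is handed in, with the robot touching nothing.
It also fails if it takes over 72 s, if anything falls off the work surface, if the arm or the gripper's body presses on something with over 40 N, if the wrist force passes 120 N, or if a joint passes its speed limit or range.

## Working session

There is one attempt and no reset: what is moved stays moved. The work goes in short steps, Python scripts to look and compute and a tool call to move; the robot and the scene stay as the last step left them, time stands still between calls to the robot, and variables do not carry over. Pictures are saved under pics/ and viewed, and the job is handed in when it is done.

Besides the shell and the picture viewer there is one more tool, called after "Emit:" as name(argument=value, ...) on one line, values as JSON. apply_moves: Moves the arm, as the interface text tells. Its arguments: {"type":"object","properties":{"gripper":{"type":"array"},"travel":{"type":"array"},"turn":{"type":"array"},"force":{"type":"number"}},"required":["gripper","travel","turn"]}

```bash
ls; mkdir -p pics
python3 - <<'E'
from rig import arm, eyes
import cv2
s=arm.sense()
for k,v in s.items(): print(k,v)
for n in ("scene","top","wrist"):
    d=eyes.snapshot(n); cv2.imwrite(f"pics/{n}0.png",d["color"][:,:,::-1])
    print(n,d["fx"],d["fy"],d["cx"],d["cy"],{k:v for k,v in d.items() if k not in("color",)})
E
```

```text
pics
clock 0.0
joint_pos [-1.26201911e+00  5.33144975e-02  1.61430179e+00 -2.57127911e-05
  1.47598791e+00 -1.18993934e-01]
joint_vel [-0.00097622  0.00050663 -0.00100217 -0.00174988 -0.00041818 -0.00124781]
joint_efforts [ 1.47613631e-03 -3.93679583e+01 -3.70179427e+01 -2.07044008e-05
  6.93523689e-03  2.58755300e-06]
tcp_pos [ 0.25908381 -0.56808583  0.23008462]
tcp_rot [-1.00003501e-03  9.77212792e-01  2.12259623e-01 -1.08036078e-04]
contact_force [ 0.51821592 -0.72545819 -0.07905451]
wrist_torque [0.03633082 0.00048686 0.05426313]
opening 0.08564101430990934
scene 574.2957621304736 574.2957621304736 323.7135481961444 246.6502944178295 {'fx': 574.2957621304736, 'fy': 574.2957621304736, 'cx': 323.7135481961444, 'cy': 246.6502944178295, 'camera_from_world': array([[ 0.65635631,  0.75436114, -0.0116472 , -0.30124704],
       [-0.49779135,  0.4446169 ,  0.74466072,  0.24264028],
       [ 0.56692165, -0.48296489,  0.66734156, -1.6330395 ],
       [ 0.        ,  0.        ,  0.        ,  1.        ]])}
top 498.43431733170854 498.43431733170854 316.8340319696488 237.90430637977073 {'fx': 498.43431733170854, 'fy': 498.43431733170854, 'cx': 316.8340319696488, 'cy': 237.90430637977073, 'camera_from_world': array([[-0.00742011, -0.99959408, -0.02750685, -0.04061013],
       [ 0.99723299, -0.00943173,  0.07373875, -0.58282501],
       [-0.07396826, -0.02688359,  0.99689817, -0.98520314],
       [ 0.        ,  0.        ,  0.        ,  1.        ]])}
wrist 348.2496451092208 348.2496451092208 316.89251211750405 236.63562960964003 {'fx': 348.2496451092208, 'fy': 348.2496451092208, 'cx': 316.89251211750405, 'cy': 236.63562960964003, 'camera_from_world': array([[ 0.41552396, -0.90958067, -0.00168698, -0.62304599],
       [ 0.87304517,  0.39935245, -0.27983879,  0.03664586],
       [ 0.25520965,  0.11480691,  0.96004552, -0.37835331],
       [ 0.        ,  0.        ,  0.        ,  1.        ]])}
```

View pics/scene0.png

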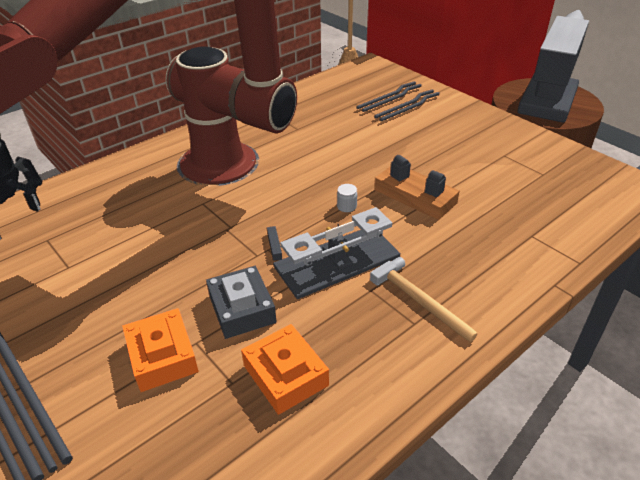

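View pics/top0.png

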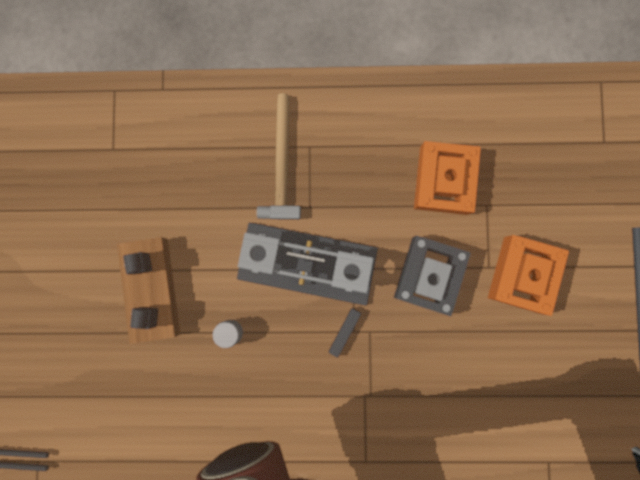

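View pics/wrist0.png

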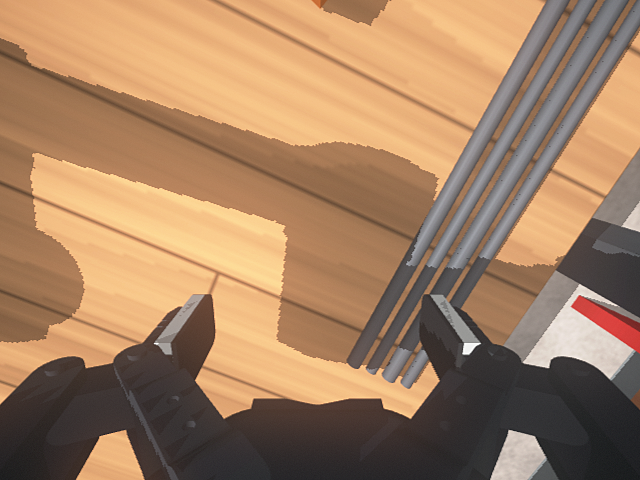

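```bash
cat > h.py <<'E'
import numpy as np, cv2
from rig import arm, eyes
from scipy.spatial.transform import Rotation as R
def ray(d,u,v):
    T=np.array(d["camera_from_world"]); Rm=T[:3,:3]; c=-Rm.T@T[:3,3]
    r=np.array([(u-d["cx"])/d["fx"],-(v-d["cy"])/d["fy"],-1.0])
    r=Rm.T@r; return c,r/np.linalg.norm(r)
def onz(d,u,v,z):
    c,r=ray(d,u,v); return c+r*(z-c[2])/r[2]
def tri(obs):
    A=np.zeros((3,3));b=np.zeros(3)
    for d,u,v in obs:
        c,r=ray(d,u,v);P=np.eye(3)-np.outer(r,r);A+=P;b+=P@c
    p=np.linalg.solve(A,b)
    return p,[float(np.linalg.norm((np.eye(3)-np.outer(ray(*o)[1],ray(*o)[1]))@(p-ray(*o)[0]))) for o in obs]
def proj(d,p):
    T=np.array(d["camera_from_world"]);q=T[:3,:3]@np.array(p)+T[:3,3]
    return d["cx"]+d["fx"]*q[0]/-q[2], d["cy"]-d["fy"]*q[1]/-q[2]
def Rt(s):
    w,x,y,z=s["tcp_rot"]; return R.from_quat([x,y,z,w]).as_matrix()
def crop(d,u0,v0,u1,v1,k,name):
    im=d["color"][v0:v1,u0:u1,::-1]
    cv2.imwrite(name,cv2.resize(im,None,fx=k,fy=k,interpolation=cv2.INTER_CUBIC))
E
python3 - <<'E'
from h import *
s=eyes.snapshot("scene"); t=eyes.snapshot("top")
crop(t,110,225,310,365,4,"pics/t1.png")
crop(t,230,215,480,385,3,"pics/t2.png")
crop(s,200,150,470,345,2.9,"pics/s1.png")
E
```

```text
(no output)
```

View pics/t1.png

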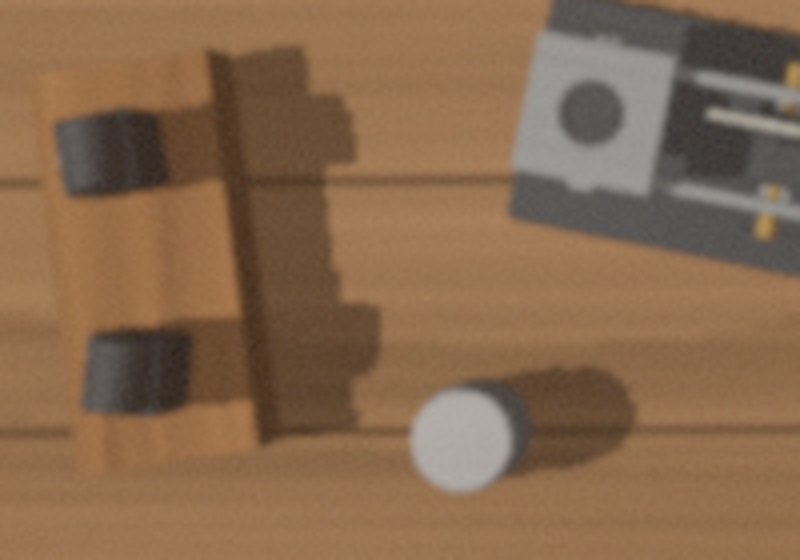

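View pics/t2.png

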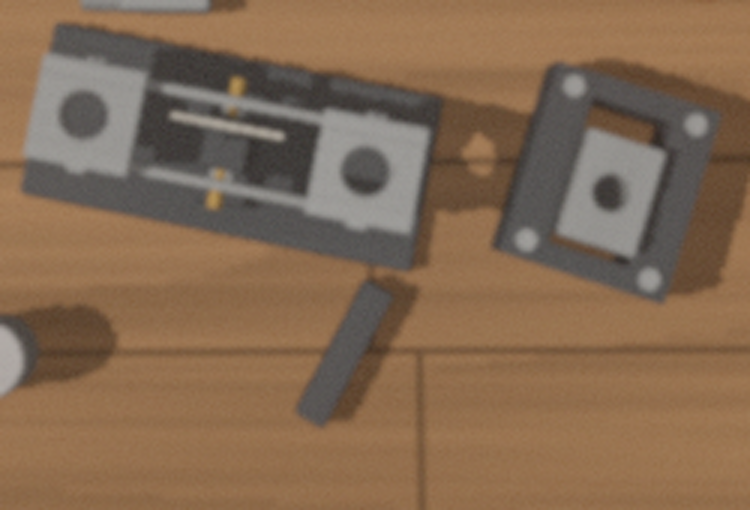

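View pics/s1.png

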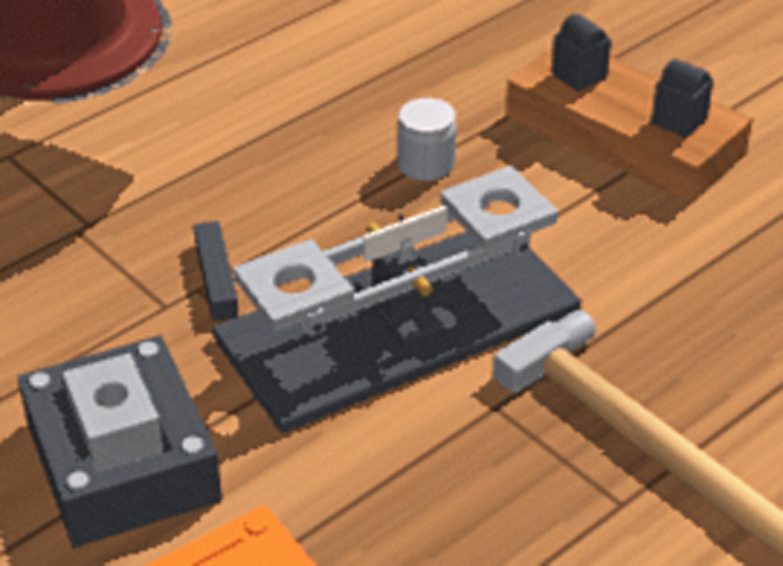

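```bash
cat > m1.py <<'E'
from h import *
s=eyes.snapshot("scene"); t=eyes.snapshot("top")
def S(x,y): return (s,200+x/2.9-.3,150+y/2.9-.3)
def T1(x,y): return (t,110+x/4-.4,225+y/4-.4)
def T2(x,y): return (t,230+x/3-.3,215+y/3-.3)
def p(n,*o):
    q,e=tri(o); print(n,q.round(4),np.round(e,4))
p("pan left",S(500,202),T2(84,114))
p("pan left'",S(500,202),T1(591,111))
p("pan right",S(295,278),T2(365,170))
p("seat hole",S(111,395),T2(609,192))
for a,b in [((40,380),(574,85)),((148,349),(696,124)),((192,444),(649,279)),((78,480),(527,239))]:
    pass
for n,b in zip("abcd",[(574,85),(696,124),(649,279),(527,239)]): 
    d,u,v=T2(*b); print(n,onz(d,u,v,.052).round(4))
for n,b in [("f far",(110,150)),("f near",(137,370))]:
    d,u,v=T1(*b); print(n,onz(d,u,v,.09).round(4))
c=[T1(38,72),T1(210,50),T1(258,448),T1(80,470)]
print("rack",[onz(*q,.04).round(4) for q in c])
d=eyes.snapshot("wrist");st=arm.sense();Tm=np.array(d["camera_from_world"]);cw=-Tm[:3,:3].T@Tm[:3,3]
print("cam in tool",Rt(st).T@(cw-st["tcp_pos"]),"look",Rt(st).T@-Tm[2,:3],Rt(st))
E
python3 m1.py
```

```text
pan left [0.551  0.0651 0.0861] [0.0006 0.0006]
pan left' [0.5514 0.0654 0.0863] [0.0001 0.0001]
pan right [ 0.5145 -0.111   0.0875] [0.0006 0.0006]
seat hole [ 0.4992 -0.268   0.0595] [0.0002 0.0002]
a [ 0.5682 -0.2489  0.052 ]
b [ 0.5423 -0.3266  0.052 ]
c [ 0.4433 -0.2938  0.052 ]
d [ 0.4692 -0.2165  0.052 ]
f far [0.5347 0.2931 0.09  ]
f near [0.4315 0.2783 0.09  ]
rack [array([0.5754, 0.3498, 0.04  ]), array([0.5856, 0.2632, 0.04  ]), array([0.389 , 0.2363, 0.04  ]), array([0.3787, 0.3245, 0.04  ])]
cam in tool [ 0.07111029 -0.0011054  -0.1421374 ] look [-2.80027272e-01  1.91226812e-04  9.59992026e-01] [[ 9.09895383e-01  4.14837780e-01 -8.90685290e-05]
 [ 4.14837789e-01 -9.09895344e-01  2.68158719e-04]
 [ 3.01993278e-05 -2.80945372e-04 -9.99999960e-01]]
```

Emit:
apply_moves(gripper=[-1, -1, -1, -1, -1, -1, -1, -1, -1, -1], travel=[[0, 0, -0.045], [0, 0, -0.045], [0.02, -0.055, 0], [0.02, -0.055, 0], [0.02, -0.055, 0], [0.02, -0.055, 0], [0.02, -0.055, 0], [0.02, -0.055, 0], [0.02, -0.055, 0], [0.02, -0.055, 0]], turn=[[0, 0, 0.149], [0, 0, 0.149], [0, 0, 0], [0, 0, 0], [0, 0, 0], [0, 0, 0], [0, 0, 0], [0, 0, 0], [0, 0, 0], [0, 0, 0]])

```text
clock: 1.65
tcp_pos: [0.3678, -0.1027, 0.3251]
tcp_rot: [0.0, 0.998, 0.055, 0.003]
contact_force: [0.6, 0.7, 0.1]
opening: 0.0854
```

Emit:
apply_moves(gripper=[-1, -1, -1, -1, -1, -1, -1, -1, -1, -1], travel=[[0.02, -0.055, 0], [0.02, -0.055, 0], [0.02, -0.055, 0], [0.02, -0.055, 0], [0.02, -0.055, 0], [0.02, -0.055, 0], [0.02, -0.055, 0], [0, 0, 0], [0, 0, 0], [0, 0, 0]], turn=[[0, 0, 0], [0, 0, 0], [0, 0, 0], [0, 0, 0], [0, 0, 0], [0, 0, 0], [0, 0, 0], [0, 0, 0], [0, 0, 0], [0, 0, 0]])

```text
clock: 2.9
tcp_pos: [0.4644, 0.3123, 0.3275]
tcp_rot: [0.001, 0.998, 0.058, 0.007]
contact_force: [0.1, 1.5, -0.8]
opening: 0.0856
```

```bash
cat > look.py <<'E'
import sys
from h import *
s=arm.sense()
print(s["clock"],s["tcp_pos"].round(4),Rt(s).round(3).tolist(),s["contact_force"].round(2),s["opening"],s["joint_pos"].round(2))
d=eyes.snapshot("wrist"); cv2.imwrite(f"pics/{sys.argv[1]}.png",d["color"][:,:,::-1])
np.savez(f"pics/{sys.argv[1]}.npz",**d)
E
python3 look.py w1
```

```text
2.9 [0.4644 0.3123 0.3275] [[0.993, 0.116, 0.014], [0.116, -0.993, -0.002], [0.014, 0.004, -1.0]] [ 0.13  1.55 -0.79] 0.08560781402503352 [ 0.46 -0.15  1.65 -0.01  1.63  1.92]
```

View pics/w1.png

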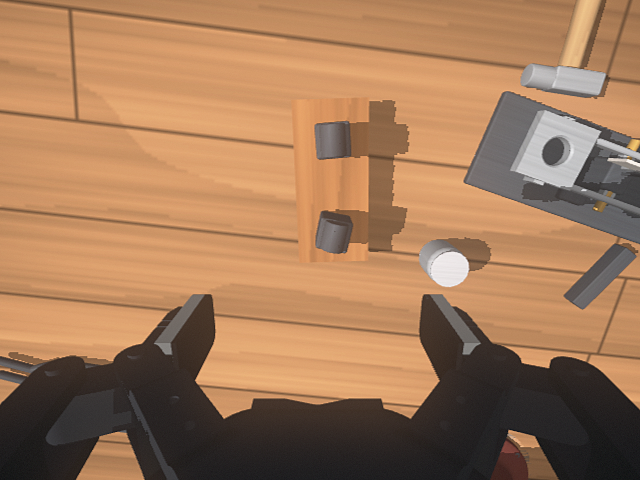

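Run:
```python
from h import *
d=np.load("pics/w1.npz"); crop(d,280,90,440,270,4,"pics/w1c.png")
```

```text
(no output)
```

View pics/w1c.png

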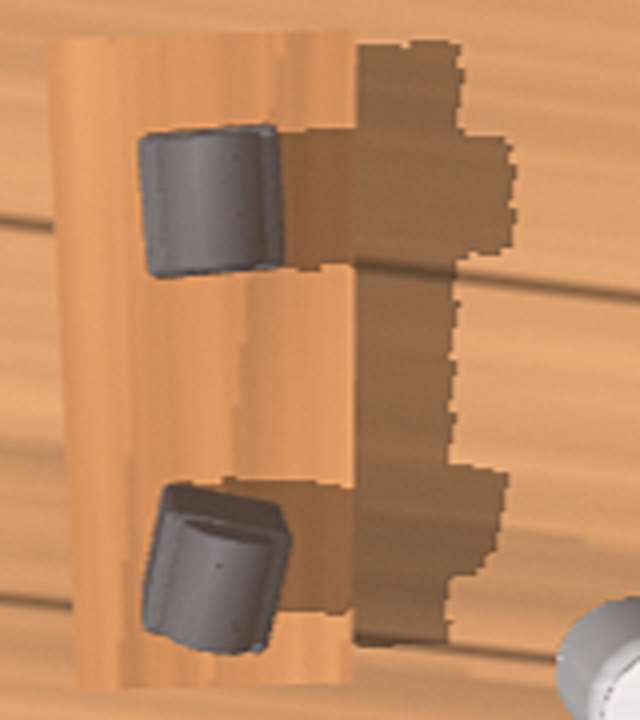

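Run:
```python
from h import *
d=np.load("pics/w1.npz"); t=eyes.snapshot("top")
C=lambda x,y:(d,280+x/4-.4,90+y/4-.4)
T1=lambda x,y:(t,110+x/4-.4,225+y/4-.4)
f=[onz(*C(*q),.084) for q in [(145,135),(275,127),(285,268),(155,277)]]
print(np.round(f,4).tolist(),np.mean(f,0)); a=(f[0]-f[3])+(f[1]-f[2]); print("far yaw",np.arctan2(a[1],a[0]),[np.linalg.norm(f[i]-f[i-1]) for i in range(4)])
n=[onz(*C(*q),.084) for q in [(160,512),(290,530),(267,652),(145,625)]]
print(np.round(n,4).tolist(),np.mean(n,0)); a=(n[0]-n[3])+(n[1]-n[2]); print("near yaw",np.arctan2(a[1],a[0]),[np.linalg.norm(n[i]-n[i-1]) for i in range(4)])
r=[onz(*C(*q),.04) for q in [(48,40),(355,32),(352,682),(78,690)]]
print("rack",np.round(r,4).tolist(),np.mean(r,0)); a=(r[0]-r[3])+(r[1]-r[2]); print(np.arctan2(a[1],a[0]))
# heights by two views: far head ridge centre, corners
print(tri([C(213,202),T1(107,150)]))
for p,z in [((.5365,.3006),.098),((.4275,.2864),.098)]:
  print(proj(t,(*p,z)),proj(d,(*p,z)))
```

```text
[[0.5497, 0.3234, 0.084], [0.5558, 0.2895, 0.084], [0.5201, 0.2817, 0.084], [0.5136, 0.3164, 0.084]] [0.53481088 0.30278451 0.084     ]
far yaw 0.2027307054317488 [np.float64(0.036763563834600214), np.float64(0.03437299808816903), np.float64(0.03648240429499728), np.float64(0.035295147192846335)]
[[0.4491, 0.3074, 0.084], [0.4482, 0.27, 0.084], [0.4113, 0.2714, 0.084], [0.4153, 0.3077, 0.084]] [0.43097177 0.28909608 0.084     ]
near yaw -0.024991733906393452 [np.float64(0.03377879403103272), np.float64(0.03741514172691651), np.float64(0.036958556816198064), np.float64(0.03654454318683583)]
rack [[0.5744, 0.3545, 0.04], [0.5869, 0.2666, 0.04], [0.3905, 0.2366, 0.04], [0.3774, 0.3253, 0.04]] [0.48229116 0.29573432 0.04      ]
0.1492463043924038
(array([0.53513601, 0.30263968, 0.06933002]), [0.00012533962308893627, 0.00012533962308903303])
(np.float64(131.49993482899959), np.float64(261.04319899238965)) (np.float64(336.3420708495233), np.float64(138.8358336984376))
(np.float64(137.8797699927498), np.float64(319.6383710043231)) (np.float64(336.1062079624027), np.float64(241.25350467371635))
```

```bash
cat > plan.py <<'E'
import sys
from h import *
x,y,z,yaw=map(float,sys.argv[1:5])
s=arm.sense();Rm=Rt(s)
Tg=np.array([[np.cos(yaw),np.sin(yaw),0],[np.sin(yaw),-np.cos(yaw),0],[0,0,-1]])
rv=R.from_matrix(Rm.T@Tg).as_rotvec()
dl=np.array([x,y,z])-s["tcp_pos"]
print("clk",round(s["clock"],2),"tcp",s["tcp_pos"].round(4),"yaw",round(float(np.arctan2(Rm[1,0],Rm[0,0])),3),"F",s["contact_force"].round(1),"open",round(float(s["opening"]),4),"j",s["joint_pos"].round(2))
print("turn",rv.round(3),"d in current axes",(Rm.T@dl).round(4),"d in target axes",(Tg.T@dl).round(4))
E
python3 plan.py 0.535 0.303 0.15 0.2
```

```text
clk 3.0 tcp [0.4645 0.3121 0.3277] yaw 0.116 F [ 0.1 -0.   0.3] open 0.0851 j [ 0.46 -0.15  1.65 -0.01  1.63  1.92]
turn [ 0.004 -0.014 -0.084] d in current axes [0.0664 0.0166 0.1787] d in target axes [0.0673 0.0229 0.1777]
```

Emit:
apply_moves(gripper=[-1, -1, -1, -1, -1, -1], travel=[[0, 0, 0.02], [0.034, 0.012, 0.045], [0.034, 0.011, 0.045], [0, 0, 0.045], [0, 0, 0.022], [0, 0, 0]], turn=[[0.004, -0.014, -0.084], [0, 0, 0], [0, 0, 0], [0, 0, 0], [0, 0, 0], [0, 0, 0]])

```text
clock: 3.75
tcp_pos: [0.5412, 0.298, 0.1517]
tcp_rot: [-0.002, 0.995, 0.097, 0.005]
contact_force: [0.4, -0.1, 1.1]
opening: 0.0854
```

```bash
python3 plan.py 0.535 0.303 0.049 0.2; python3 look.py w2
```

```text
clk 3.75 tcp [0.5412 0.298  0.1517] yaw 0.194 F [ 0.4 -0.1  1.1] open 0.0854 j [0.38 0.09 1.71 0.   1.33 1.76]
turn [-0.002 -0.01  -0.006] d in current axes [-0.0062 -0.0059  0.1027] d in target axes [-0.0051 -0.0062  0.1027]
3.75 [0.5412 0.298  0.1517] [[0.981, 0.193, 0.009], [0.193, -0.981, 0.004], [0.01, -0.002, -1.0]] [ 0.45 -0.14  1.07] 0.08538069163780507 [0.38 0.09 1.71 0.   1.33 1.76]
```

View pics/w2.png

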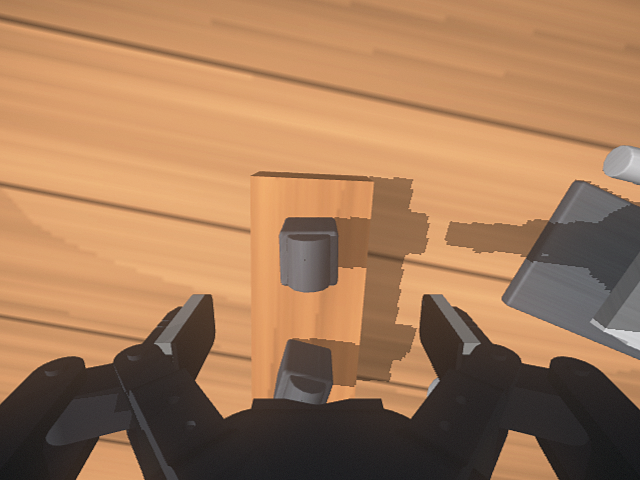

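Run:
```python
from h import *
a=np.load("pics/w1.npz");b=np.load("pics/w2.npz")
crop(b,230,160,400,320,4.5,"pics/w2c.png")
print(tri([(a,332.1,122.3),(b,309,236)]), tri([(a,333.5,157.8),(b,309,292)]))
```

```text
(array([0.55243531, 0.30645695, 0.09075144]), [0.0002785015977374632, 0.0002785015977374478]) (array([0.51703505, 0.30005865, 0.09286941]), [0.0006948858908626766, 0.0006948858908628462])
```

View pics/w2c.png

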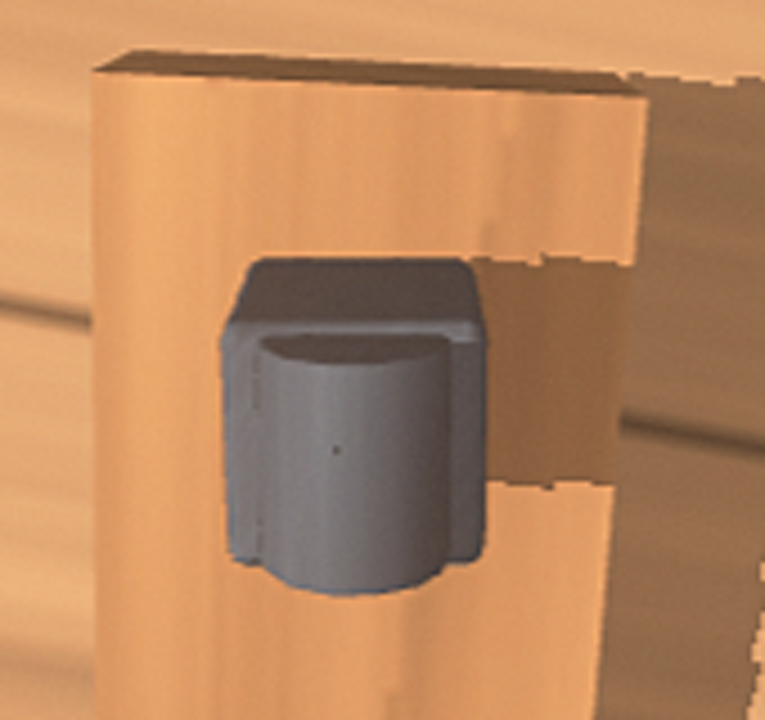

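Emit:
apply_moves(gripper=[-1, -1, -1, -1, -1, -1], travel=[[-0.005, -0.006, 0.01], [0, 0, 0.03], [0, 0, 0.03], [0, 0, 0.025], [0, 0, 0.005], [0, 0, 0]], turn=[[-0.002, -0.01, -0.006], [0, 0, 0], [0, 0, 0], [0, 0, 0], [0, 0, 0], [0, 0, 0]])

```text
clock: 4.55
tcp_pos: [0.5407, 0.3075, 0.0609]
tcp_rot: [-0.003, 0.995, 0.101, 0.009]
contact_force: [0.0, 0.4, 0.7]
opening: 0.0854
```

```bash
python3 plan.py 0.535 0.303 0.049 0.2; python3 look.py w3
```

```text
clk 4.55 tcp [0.5407 0.3075 0.0609] yaw 0.202 F [0.  0.4 0.7] open 0.0854 j [0.4  0.19 1.76 0.   1.17 1.77]
turn [-0.005 -0.018  0.002] d in current axes [-0.0067  0.0033  0.0117] d in target axes [-0.0065  0.0033  0.0119]
4.55 [0.5407 0.3075 0.0609] [[0.979, 0.201, 0.016], [0.201, -0.98, 0.008], [0.018, -0.005, -1.0]] [0.03 0.35 0.73] 0.0853909857371123 [0.4  0.19 1.76 0.   1.17 1.77]
```

View pics/w3.png

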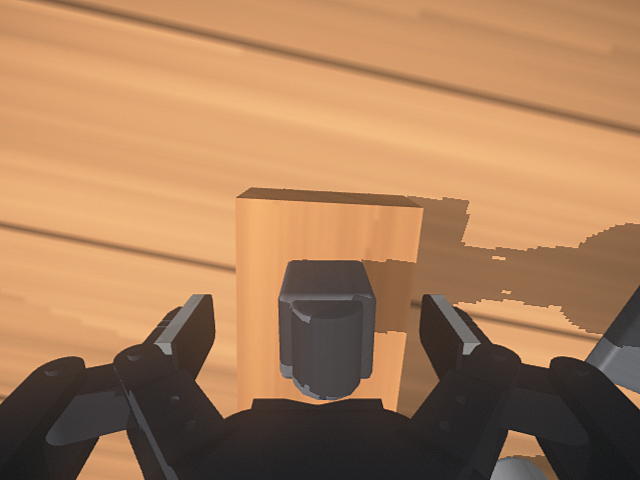

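Emit:
apply_moves(gripper=[-1, -1, -1], travel=[[-0.0065, 0.002, 0.012], [0, 0, 0], [0, 0, 0]], turn=[[-0.005, -0.018, 0.002], [0, 0, 0], [0, 0, 0]])

```text
clock: 4.97
tcp_pos: [0.5362, 0.3049, 0.0511]
tcp_rot: [-0.0, 0.995, 0.1, 0.002]
contact_force: [-0.4, 0.3, -0.8]
opening: 0.0857
```

```bash
python3 plan.py 0.535 0.303 0.049 0.2
```

```text
clk 4.97 tcp [0.5362 0.3049 0.0511] yaw 0.2 F [-0.4  0.3 -0.8] open 0.0857 j [ 0.4   0.2   1.76 -0.    1.17  1.77]
turn [-0.    -0.003  0.   ] d in current axes [-0.0016  0.0016  0.0021] d in target axes [-0.0016  0.0016  0.0021]
```

Emit:
apply_moves(gripper=[1, 1, 1, 1, 1, 1], travel=[[-0.002, 0.002, 0.002], [0, 0, 0], [0, 0, 0], [0, 0, 0], [0, 0, 0], [0, 0, 0]], turn=[[0, -0.003, 0], [0, 0, 0], [0, 0, 0], [0, 0, 0], [0, 0, 0], [0, 0, 0]], force=60)

```text
clock: 5.72
tcp_pos: [0.5351, 0.3025, 0.0496]
tcp_rot: [-0.0, 0.995, 0.1, 0.001]
contact_force: [-0.1, -0.4, 0.4]
opening: 0.037
```

```bash
python3 plan.py 0.535 0.303 0.20 0.2
```

```text
clk 5.72 tcp [0.5351 0.3025 0.0496] yaw 0.2 F [-0.1 -0.4  0.4] open 0.037 j [0.39 0.2  1.77 0.   1.17 1.76]
turn [-0.    -0.001 -0.   ] d in current axes [ 0.0002 -0.0006 -0.1504] d in target axes [ 0.     -0.0005 -0.1504]
```

Emit:
apply_moves(gripper=[1, 1, 1, 1, 1, 1], travel=[[0, 0, -0.02], [0, 0, -0.04], [0, 0, -0.045], [0, 0, -0.035], [0, 0, 0], [0, 0, 0]], turn=[[0, 0, 0], [0, 0, 0], [0, 0, 0], [0, 0, 0], [0, 0, 0], [0, 0, 0]])

```text
clock: 6.48
tcp_pos: [0.533, 0.3017, 0.195]
tcp_rot: [0.0, 0.995, 0.1, -0.001]
contact_force: [0.6, 0.2, -3.2]
opening: 0.0372
```

```bash
python3 plan.py 0.551 0.065 0.19 0.2;python3 look.py w4
```

```text
clk 6.47 tcp [0.533  0.3017 0.195 ] yaw 0.2 F [ 0.6  0.2 -3.2] open 0.0372 j [0.39 0.05 1.68 0.   1.42 1.76]
turn [0.    0.003 0.   ] d in current axes [-0.0294  0.2355  0.0051] d in target axes [-0.0294  0.2355  0.005 ]
6.475 [0.533  0.3017 0.195 ] [[0.98, 0.199, -0.002], [0.199, -0.98, -0.001], [-0.003, 0.0, -1.0]] [ 0.59  0.23 -3.18] 0.03719471954122586 [0.39 0.05 1.68 0.   1.42 1.76]
```

View pics/w4.png

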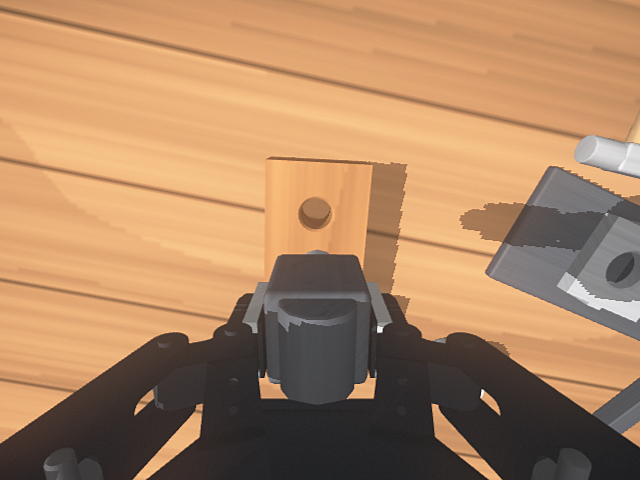

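Emit:
apply_moves(gripper=[1, 1, 1, 1, 1, 1, 1, 1, 1, 1], travel=[[-0.005, 0.04, 0], [-0.007, 0.055, 0], [-0.007, 0.055, 0], [-0.007, 0.055, 0], [0, 0.02, 0], [0, 0, 0], [0, 0, 0], [0, 0, 0], [0, 0, 0], [0, 0, 0]], turn=[[0, 0, 0], [0, 0, 0], [0, 0, 0], [0, 0, 0], [0, 0, -0.165], [0, 0, -0.165], [0, 0, -0.165], [0, 0, -0.165], [0, 0, -0.165], [0, 0, -0.165]])

```text
clock: 7.78
tcp_pos: [0.5406, 0.0677, 0.1705]
tcp_rot: [-0.011, 0.819, 0.574, -0.018]
contact_force: [-0.2, 0.2, -3.0]
opening: 0.0376
```

```bash
python3 plan.py 0.551 0.065 0.19 1.364
```

```text
clk 7.78 tcp [0.5406 0.0677 0.1705] yaw 1.223 F [-0.2  0.2 -3. ] open 0.0376 j [-0.01 -0.06  1.83 -0.    1.41  0.34]
turn [-0.04   0.015 -0.142] d in current axes [ 0.0007  0.01   -0.0199] d in target axes [-0.0005  0.0108 -0.0195]
```

Emit:
apply_moves(gripper=[1, 1, 1], travel=[[0, 0.01, -0.005], [0, 0, 0], [0, 0, 0]], turn=[[-0.04, 0.015, -0.142], [0, 0, 0], [0, 0, 0]])

```text
clock: 8.15
tcp_pos: [0.5466, 0.0643, 0.1686]
tcp_rot: [-0.004, 0.776, 0.631, -0.004]
contact_force: [1.0, -0.2, -2.1]
opening: 0.0371
```

```bash
python3 plan.py 0.551 0.065 0.12 1.364; python3 look.py w5
python3 - <<'E'
from h import *
t=eyes.snapshot("scene");crop(t,200,150,470,345,2.9,"pics/s5.png")
E
```

```text
clk 8.15 tcp [0.5466 0.0643 0.1686] yaw 1.366 F [ 1.  -0.2 -2.1] open 0.0371 j [-0.02 -0.07  1.84  0.    1.38  0.19]
turn [-0.011  0.002  0.002] d in current axes [0.0016 0.0047 0.0485] d in target axes [0.0015 0.0042 0.0486]
8.15 [0.5466 0.0643 0.1686] [[0.204, 0.979, -0.011], [0.979, -0.204, 0.001], [-0.002, -0.011, -1.0]] [ 0.95 -0.19 -2.14] 0.037116483476128406 [-0.02 -0.07  1.84  0.    1.38  0.19]
```

View pics/w5.png

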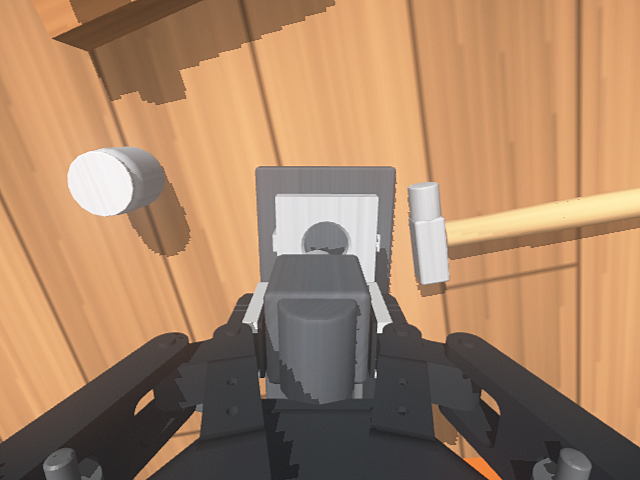

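View pics/s5.png

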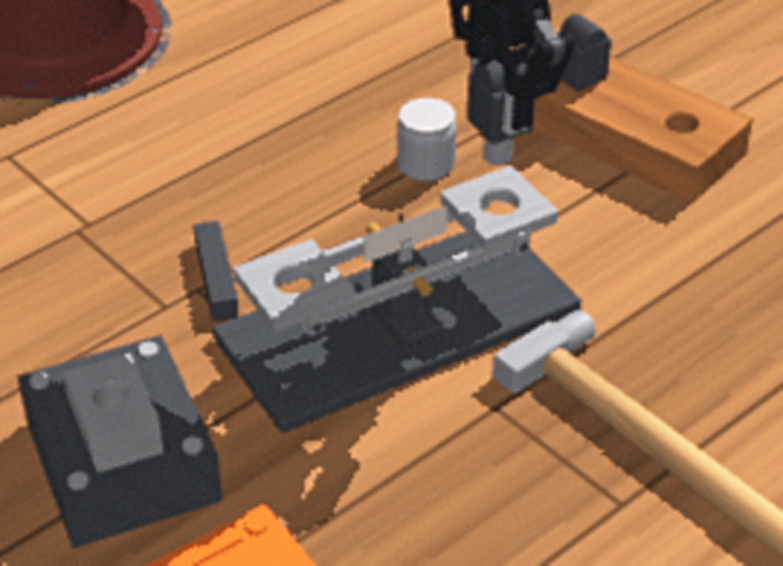

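Run:
```python
from h import *
b=np.load("pics/w5.npz");crop(b,250,150,410,310,4.5,"pics/w5c.png")
print(onz(b,327,238,.09))
```

```text
[0.55306881 0.06962304 0.09      ]
```

View pics/w5c.png

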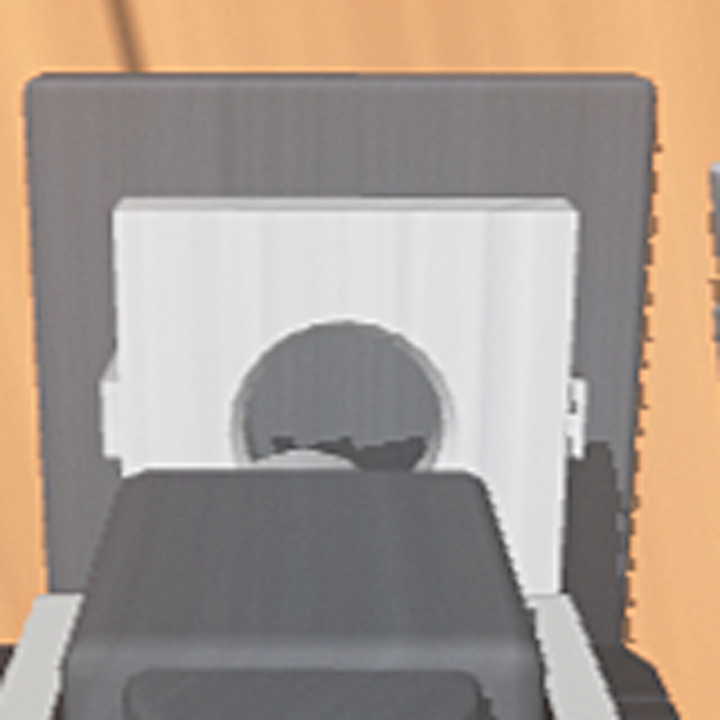

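Emit:
apply_moves(gripper=[1, 1, 1, 1], travel=[[0.002, 0.006, 0], [0, 0, 0], [0, 0, 0.02], [0, 0, 0]], turn=[[-0.011, 0.002, 0.002], [0, 0, 0], [0, 0, 0], [0, 0, 0]])

```text
clock: 8.75
tcp_pos: [0.5532, 0.0654, 0.1469]
tcp_rot: [0.0, 0.777, 0.63, 0.0]
contact_force: [-0.3, -0.3, -3.1]
opening: 0.0374
```

```bash
python3 plan.py 0.552 0.066 0.1 1.364
```

```text
clk 8.75 tcp [0.5532 0.0654 0.1469] yaw 1.363 F [-0.3 -0.3 -3.1] open 0.0374 j [-0.02 -0.04  1.85  0.    1.33  0.19]
turn [ 0.001 -0.    -0.001] d in current axes [ 0.0004 -0.0014  0.0469] d in target axes [ 0.0004 -0.0013  0.0469]
```

Emit:
apply_moves(gripper=[1, 1, 1, 1, 1], travel=[[0, 0, 0.012], [0, 0, 0.012], [0, 0, 0.012], [0, 0, 0.004], [0, 0, 0]], turn=[[0, 0, 0], [0, 0, 0], [0, 0, 0], [0, 0, 0], [0, 0, 0]])

```text
clock: 9.38
tcp_pos: [0.5527, 0.0654, 0.1032]
tcp_rot: [-0.0, 0.777, 0.63, -0.0]
contact_force: [-0.1, 0.3, -3.0]
opening: 0.037
```

```bash
python3 plan.py 0.552 0.066 0.1 1.364; python3 look.py w6;python3 - <<'E'
from h import *
t=eyes.snapshot("scene");crop(t,200,150,470,345,2.9,"pics/s6.png")
E
```

```text
clk 9.38 tcp [0.5527 0.0654 0.1032] yaw 1.363 F [-0.1  0.3 -3. ] open 0.037 j [-0.02  0.01  1.88  0.    1.25  0.19]
turn [-0.001 -0.    -0.001] d in current axes [ 0.0005 -0.0008  0.0032] d in target axes [ 0.0005 -0.0008  0.0032]
9.375 [0.5527 0.0654 0.1032] [[0.206, 0.978, -0.001], [0.978, -0.206, 0.0], [0.0, -0.001, -1.0]] [-0.05  0.26 -3.05] 0.03703424860488232 [-0.02  0.01  1.88  0.    1.25  0.19]
```

View pics/s6.png

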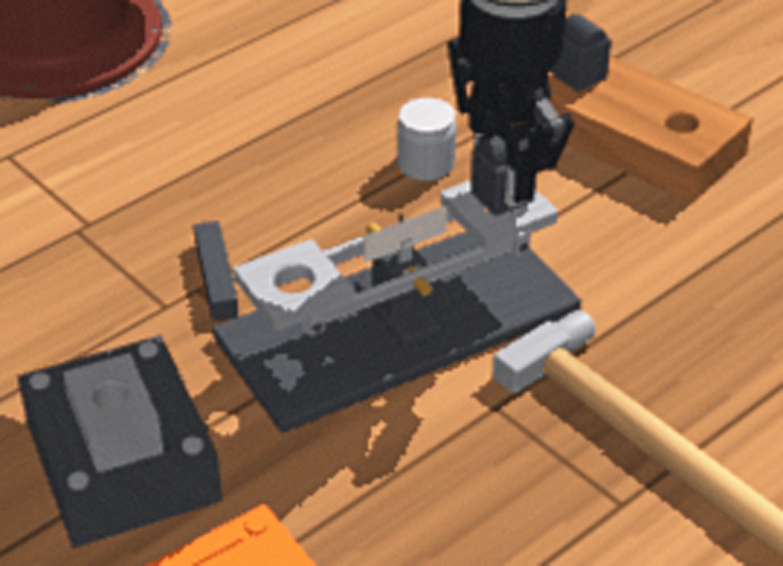

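Emit:
apply_moves(gripper=[1, 1, 1, 1], travel=[[0, 0, 0.004], [0, 0, 0.004], [0, 0, 0.004], [0, 0, 0]], turn=[[0, 0, 0], [0, 0, 0], [0, 0, 0], [0, 0, 0]])

```text
clock: 9.98
tcp_pos: [0.5539, 0.0652, 0.093]
tcp_rot: [0.001, 0.777, 0.63, 0.001]
contact_force: [-1.1, -1.1, -0.8]
opening: 0.0375
```

```bash
python3 plan.py 0.552 0.066 0.09 1.364;python3 - <<'E'
from h import *
t=eyes.snapshot("scene");crop(t,200,150,470,345,2.9,"pics/s7.png")
E
```

```text
clk 9.97 tcp [0.5539 0.0652 0.093 ] yaw 1.363 F [-1.1 -1.1 -0.8] open 0.0375 j [-0.02  0.02  1.89 -0.    1.23  0.19]
turn [ 0.002 -0.    -0.001] d in current axes [ 0.0004 -0.0021  0.003 ] d in target axes [ 0.0004 -0.0021  0.003 ]
```

View pics/s7.png

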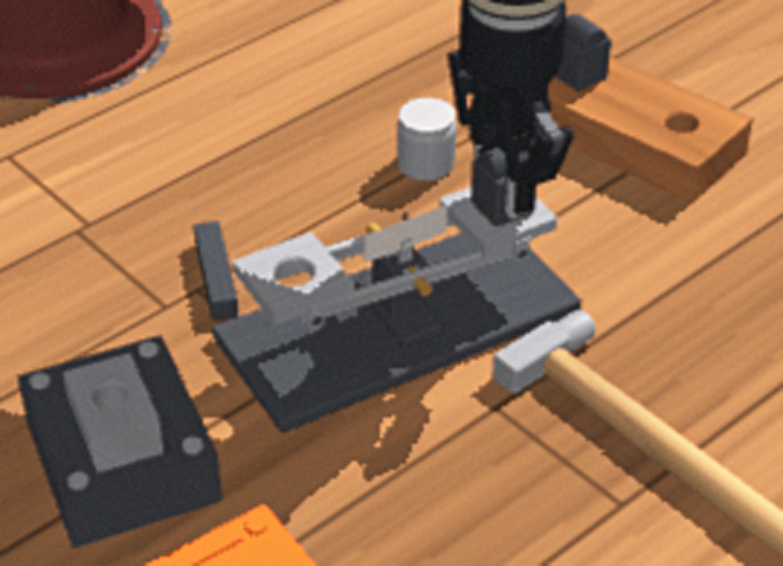

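Emit:
apply_moves(gripper=[1, 1, 0.0, -0.3, -1, -1, -1], travel=[[0, -0.002, 0.003], [0, 0, 0], [0, 0, 0], [0, 0, 0], [0, 0, 0], [0, 0, 0], [0, 0, 0]], turn=[[0, 0, 0], [0, 0, 0], [0, 0, 0], [0, 0, 0], [0, 0, 0], [0, 0, 0], [0, 0, 0]])

```text
clock: 10.9
tcp_pos: [0.5535, 0.0658, 0.0915]
tcp_rot: [0.002, 0.777, 0.63, 0.003]
contact_force: [-1.0, 0.3, 0.4]
opening: 0.0855
```

```bash
python3 plan.py 0.552 0.066 0.19 1.364; python3 look.py w8;python3 - <<'E'
from h import *
t=eyes.snapshot("scene");crop(t,200,150,470,345,2.9,"pics/s8.png")
E
```

```text
clk 10.9 tcp [0.5535 0.0658 0.0915] yaw 1.363 F [-1.   0.3  0.4] open 0.0855 j [-0.02  0.02  1.89  0.    1.22  0.19]
turn [ 0.006 -0.002 -0.001] d in current axes [ 0.     -0.0009 -0.0986] d in target axes [-0.0001 -0.0015 -0.0985]
10.9 [0.5535 0.0658 0.0915] [[0.206, 0.978, 0.006], [0.978, -0.206, 0.0], [0.002, 0.006, -1.0]] [-1.02  0.34  0.41] 0.08545176295571068 [-0.02  0.02  1.89  0.    1.22  0.19]
```

View pics/s8.png

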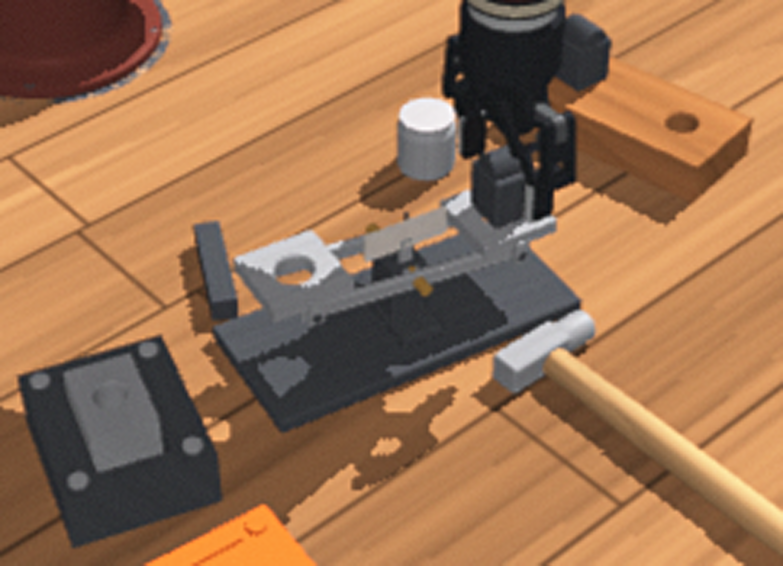

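View pics/w8.png

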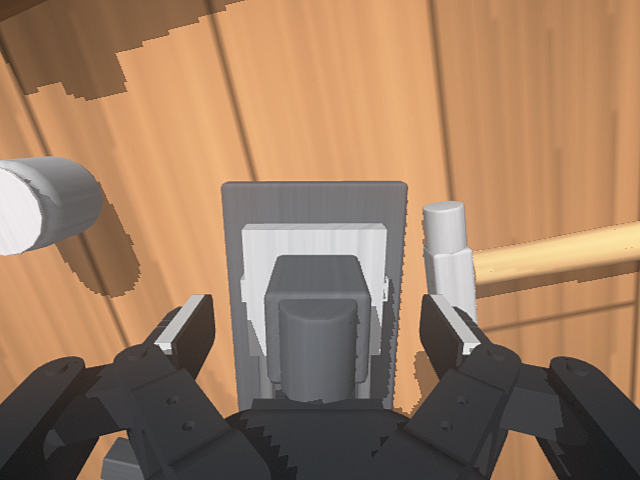

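Emit:
apply_moves(gripper=[-1, -1, -1, -1, -1], travel=[[0, 0, -0.015], [0, 0, -0.04], [0, 0, -0.05], [0, 0, -0.01], [0, 0, 0]], turn=[[0, 0, 0], [0, 0, 0], [0, 0, 0], [0, 0, -0.1], [0, 0, -0.087]])

```text
clock: 11.62
tcp_pos: [0.5533, 0.0658, 0.215]
tcp_rot: [0.003, 0.712, 0.702, 0.004]
contact_force: [0.1, 0.4, -0.2]
opening: 0.0854
```

```bash
python3 plan.py 0.43 0.288 0.17 1.55
```

```text
clk 11.62 tcp [0.5533 0.0658 0.215 ] yaw 1.556 F [ 0.1  0.4 -0.2] open 0.0854 j [-0.02 -0.11  1.8   0.    1.44 -0.  ]
turn [ 0.01  -0.     0.006] d in current axes [ 0.2203 -0.127   0.0438] d in target axes [ 0.2196 -0.1279  0.045 ]
```

Emit:
apply_moves(gripper=[-1, -1, -1, -1, -1, -1, -1], travel=[[0.04, -0.02, 0], [0.05, -0.03, 0], [0.05, -0.03, 0], [0.05, -0.03, 0.01], [0.028, -0.015, 0.015], [0, 0, 0.01], [0, 0, 0]], turn=[[0.01, 0, 0.006], [0, 0, 0], [0, 0, 0], [0, 0, 0], [0, 0, 0], [0, 0, 0], [0, 0, 0]])

```text
clock: 12.5
tcp_pos: [0.4332, 0.2926, 0.1898]
tcp_rot: [0.004, 0.715, 0.699, 0.007]
contact_force: [-0.4, 0.4, -0.9]
opening: 0.0855
```

```bash
python3 plan.py 0.43 0.288 0.1 1.55; python3 look.py w9
```

```text
clk 12.5 tcp [0.4332 0.2926 0.1898] yaw 1.548 F [-0.4  0.4 -0.9] open 0.0855 j [ 0.45 -0.18  1.9  -0.    1.4   0.48]
turn [ 0.015 -0.005 -0.002] d in current axes [-0.0051 -0.0044  0.0898] d in target axes [-0.0047 -0.0031  0.0898]
12.5 [0.4332 0.2926 0.1898] [[0.023, 1.0, 0.015], [1.0, -0.023, 0.005], [0.005, 0.015, -1.0]] [-0.41  0.43 -0.9 ] 0.08548195748220613 [ 0.45 -0.18  1.9  -0.    1.4   0.48]
```

View pics/w9.png

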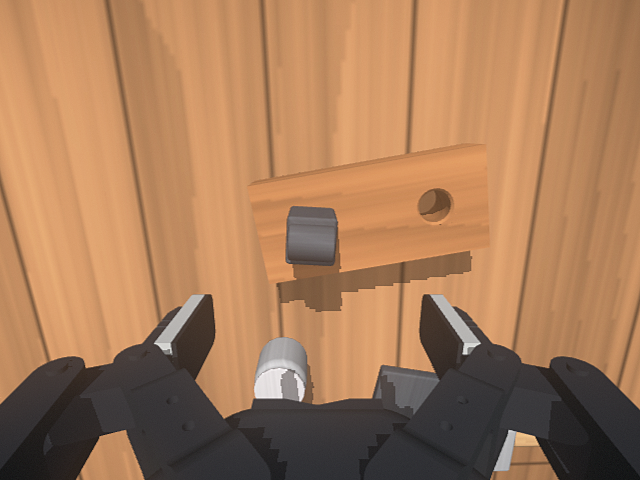

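Emit:
apply_moves(gripper=[-1, -1, -1, -1, -1], travel=[[-0.004, -0.004, 0.02], [0, 0, 0.04], [0, 0, 0.04], [0, 0, 0.02], [0, 0, 0]], turn=[[0.015, -0.005, -0.005], [0, 0, 0], [0, 0, 0], [0, 0, 0], [0, 0, 0]])

```text
clock: 13.18
tcp_pos: [0.4321, 0.2835, 0.0654]
tcp_rot: [-0.0, 0.716, 0.698, -0.001]
contact_force: [0.4, 0.5, -0.7]
opening: 0.0855
```

```bash
python3 plan.py 0.43 0.288 0.05 1.55; python3 look.py w10
```

```text
clk 13.18 tcp [0.4321 0.2835 0.0654] yaw 1.544 F [ 0.4  0.5 -0.7] open 0.0855 j [ 0.44 -0.04  2.   -0.    1.18  0.46]
turn [-0.001  0.001 -0.006] d in current axes [ 0.0044 -0.0022  0.0154] d in target axes [ 0.0044 -0.0022  0.0154]
13.175 [0.4321 0.2835 0.0654] [[0.026, 1.0, -0.001], [1.0, -0.026, -0.001], [-0.001, -0.001, -1.0]] [ 0.4   0.46 -0.74] 0.085491812222179 [ 0.44 -0.04  2.   -0.    1.18  0.46]
```

View pics/w10.png

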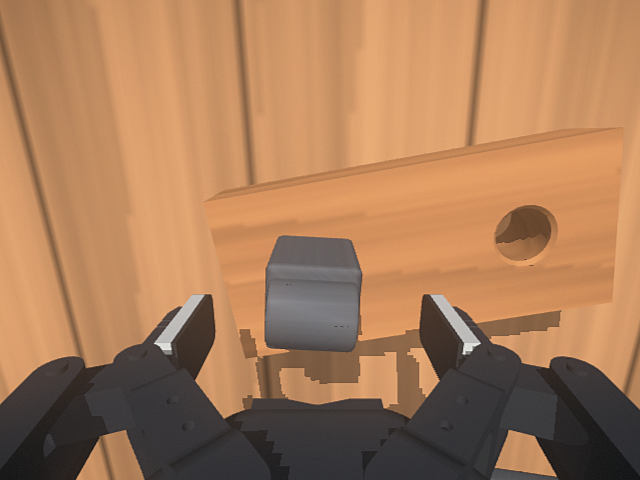

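Emit:
apply_moves(gripper=[-1, -1, -1, 1, 1, 1, 1, 1, 1], travel=[[0.0044, -0.003, 0.014], [0, 0, 0.001], [0, 0, 0], [0, 0, 0], [0, 0, 0], [0, 0, 0], [0, 0, 0], [0, 0, 0], [0, 0, 0]], turn=[[0, 0, 0.01], [0, 0, 0], [0, 0, 0], [0, 0, 0], [0, 0, 0], [0, 0, 0], [0, 0, 0], [0, 0, 0], [0, 0, 0]])

```text
clock: 14.35
tcp_pos: [0.4318, 0.2895, 0.0545]
tcp_rot: [0.001, 0.72, 0.694, 0.003]
contact_force: [0.2, 0.2, 1.0]
opening: 0.0372
```

```bash
python3 plan.py 0.43 0.288 0.17 1.55
```

```text
clk 14.35 tcp [0.4318 0.2895 0.0545] yaw 1.533 F [0.2 0.2 1. ] open 0.0372 j [ 0.45 -0.02  2.    0.    1.16  0.48]
turn [ 0.005 -0.003 -0.017] d in current axes [-0.0013 -0.0011 -0.1155] d in target axes [-0.0016 -0.0017 -0.1155]
```

Emit:
apply_moves(gripper=[1, 1, 1, 1, 1, 1], travel=[[0, 0, -0.02], [0, 0, -0.04], [0, 0, -0.05], [0, 0, -0.045], [0, 0, 0], [0, 0, 0]], turn=[[0, 0, 0], [0, 0, 0], [0, 0, 0], [0, 0, 0], [0, 0, 0.08], [0, 0, 0.08]])

```text
clock: 15.1
tcp_pos: [0.4268, 0.2864, 0.2043]
tcp_rot: [-0.001, 0.775, 0.632, -0.004]
contact_force: [-0.0, 1.0, -5.4]
opening: 0.037
```

```bash
python3 plan.py 0.5145 -0.111 0.20 1.364
```

```text
clk 15.1 tcp [0.4268 0.2864 0.2043] yaw 1.368 F [-0.   1.  -5.4] open 0.037 j [ 0.45 -0.19  1.89 -0.    1.45  0.65]
turn [-0.006  0.006  0.004] d in current axes [-0.3716  0.1659  0.0055] d in target axes [-0.3709  0.1675  0.0043]
```

Emit:
apply_moves(gripper=[1, 1, 1, 1, 1, 1, 1, 1, 1, 1], travel=[[-0.035, 0.016, -0.004], [-0.053, 0.024, -0.004], [-0.053, 0.024, -0.004], [-0.053, 0.024, -0.004], [-0.053, 0.024, -0.002], [-0.053, 0.024, 0], [-0.045, 0.02, 0], [-0.015, 0.006, 0], [0, 0, 0], [0, 0, 0]], turn=[[-0.006, 0.006, 0.004], [0, 0, 0], [0, 0, 0], [0, 0, 0], [0, 0, 0], [0, 0, 0], [0, 0, 0], [0, 0, 0], [0, 0, 0], [0, 0, 0]])

```text
clock: 16.35
tcp_pos: [0.508, -0.1093, 0.2075]
tcp_rot: [-0.006, 0.775, 0.632, -0.006]
contact_force: [-0.5, 0.3, -5.2]
opening: 0.037
```

```bash
python3 plan.py 0.5145 -0.111 0.17 1.364; python3 look.py w11;python3 - <<'E'
from h import *
t=eyes.snapshot("scene");crop(t,200,150,470,345,2.9,"pics/s11.png")
E
```

```text
clk 16.35 tcp [ 0.508  -0.1093  0.2075] yaw 1.367 F [-0.5  0.3 -5.2] open 0.037 j [-0.35 -0.17  1.87 -0.    1.46 -0.15]
turn [-0.017  0.002  0.003] d in current axes [-0.0003  0.0073  0.0374] d in target axes [-0.0003  0.0067  0.0375]
16.35 [ 0.508  -0.1093  0.2075] [[0.202, 0.979, -0.017], [0.979, -0.202, 0.002], [-0.002, -0.017, -1.0]] [-0.49  0.29 -5.25] 0.03699130480183762 [-0.35 -0.17  1.87 -0.    1.46 -0.15]
```

View pics/w11.png

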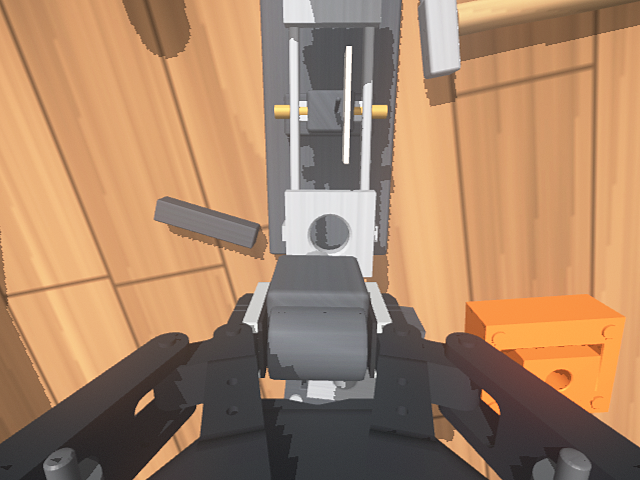

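View pics/s11.png

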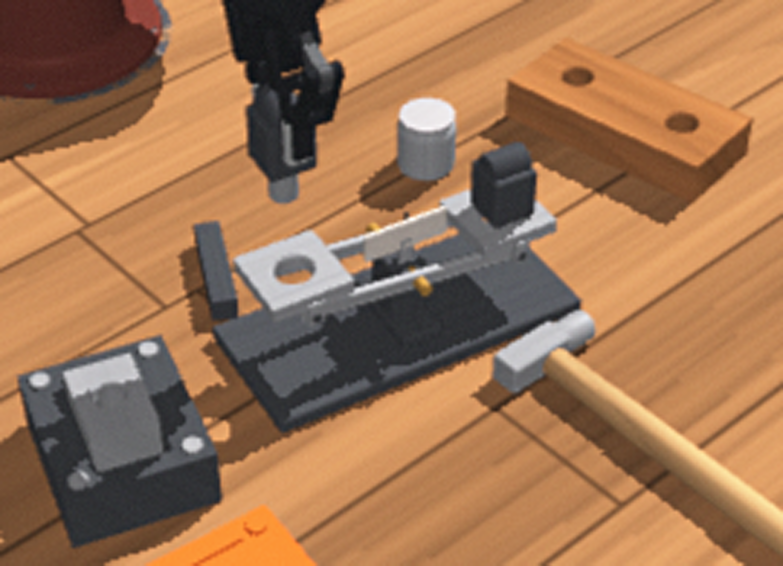

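Run:
```python
from h import *
b=np.load("pics/w11.npz");s=eyes.snapshot("scene")
print(onz(b,330,232.5,.098),tri([(b,330,232.5),(s,200+296/2.9-.3,150+268/2.9-.3)]))
```

```text
[ 0.51557465 -0.10924065  0.098     ] (array([ 0.51549046, -0.10954008,  0.09711101]), [7.209908057680861e-05, 7.209908057676625e-05])
```

Emit:
apply_moves(gripper=[1, 1, 1, 1], travel=[[0, 0.0075, 0.01], [0, 0, 0.025], [0, 0, 0.015], [0, 0, 0]], turn=[[-0.017, 0.002, 0.003], [0, 0, 0], [0, 0, 0], [0, 0, 0]])

```text
clock: 17.0
tcp_pos: [0.5169, -0.1085, 0.1559]
tcp_rot: [0.002, 0.775, 0.632, 0.002]
contact_force: [-0.1, -1.2, -4.2]
opening: 0.0374
```

```bash
python3 plan.py 0.5152 -0.110 0.1145 1.364; python3 look.py w12
```

```text
clk 17.0 tcp [ 0.5169 -0.1085  0.1559] yaw 1.368 F [-0.1 -1.2 -4.2] open 0.0374 j [-0.35 -0.12  1.91  0.    1.35 -0.15]
turn [ 0.005 -0.     0.004] d in current axes [-0.0018 -0.0015  0.0414] d in target axes [-0.0018 -0.0013  0.0414]
17.0 [ 0.5169 -0.1085  0.1559] [[0.201, 0.98, 0.005], [0.98, -0.201, -0.001], [0.0, 0.005, -1.0]] [-0.13 -1.25 -4.19] 0.03736220863713061 [-0.35 -0.12  1.91  0.    1.35 -0.15]
```

View pics/w12.png

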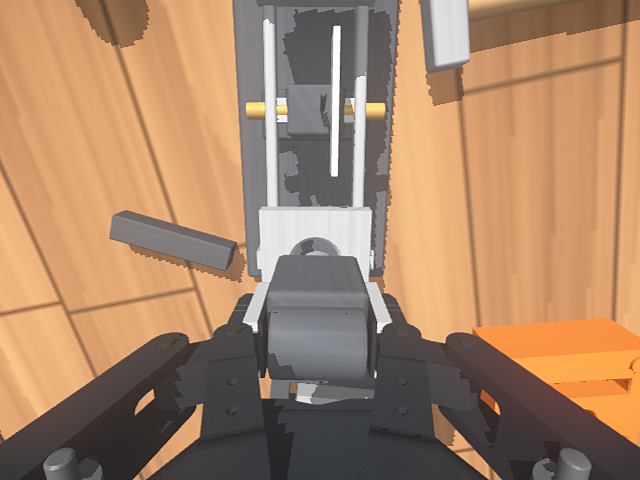

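Hole centre shows at column ~316, in line with the shank. Descend.

Emit:
apply_moves(gripper=[1, 1, 1, 1, 1, 1], travel=[[-0.002, -0.001, 0.01], [0, 0, 0.01], [0, 0, 0.01], [0, 0, 0.009], [0, 0, 0], [0, 0, 0]], turn=[[0.005, 0, 0.004], [0, 0, 0], [0, 0, 0], [0, 0, 0], [0, 0, 0], [0, 0, 0]])

```text
clock: 17.8
tcp_pos: [0.5172, -0.1112, 0.117]
tcp_rot: [0.002, 0.776, 0.63, 0.001]
contact_force: [0.0, 0.4, -5.5]
opening: 0.0374
```

```bash
python3 plan.py 0.5152 -0.110 0.097 1.364
python3 - <<'E'
from h import *
t=eyes.snapshot("scene");crop(t,200,150,470,345,2.9,"pics/s13.png")
E
```

```text
clk 17.8 tcp [ 0.5172 -0.1112  0.117 ] yaw 1.364 F [ 0.   0.4 -5.5] open 0.0374 j [-0.35 -0.08  1.94  0.    1.28 -0.15]
turn [ 0.004  0.    -0.   ] d in current axes [ 0.0008 -0.0023  0.0199] d in target axes [ 0.0008 -0.0022  0.02  ]
```

View pics/s13.png

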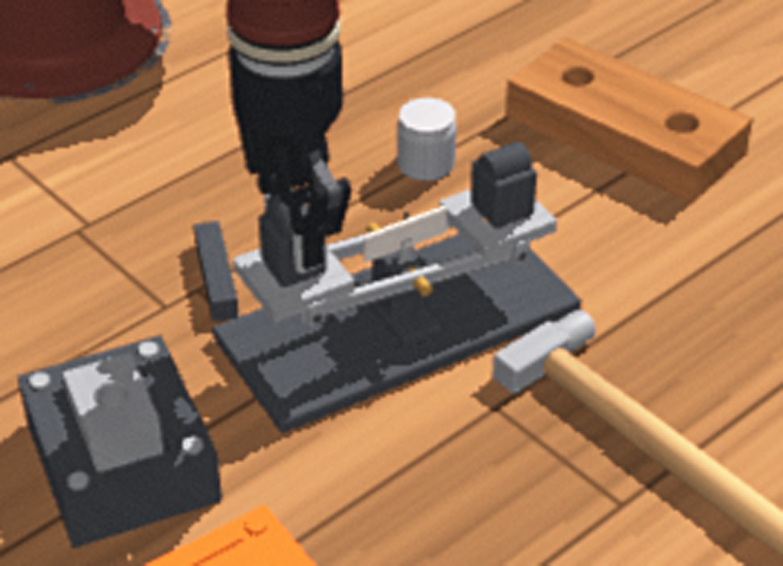

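Emit:
apply_moves(gripper=[1, 1, 1, 1, 1, 1], travel=[[0, -0.002, 0.005], [0, 0, 0.005], [0, 0, 0.005], [0, 0, 0.004], [0, 0, 0.002], [0, 0, 0]], turn=[[0.004, 0, 0], [0, 0, 0], [0, 0, 0], [0, 0, 0], [0, 0, 0], [0, 0, 0]])

```text
clock: 18.6
tcp_pos: [0.5161, -0.1111, 0.0973]
tcp_rot: [0.001, 0.776, 0.63, 0.0]
contact_force: [-1.9, -0.1, -1.0]
opening: 0.0369
```

```bash
python3 plan.py 0.5152 -0.110 0.097 1.364
```

```text
clk 18.6 tcp [ 0.5161 -0.1111  0.0973] yaw 1.364 F [-1.9 -0.1 -1. ] open 0.0369 j [-0.35 -0.06  1.96 -0.    1.24 -0.15]
turn [0.001 0.001 0.   ] d in current axes [ 0.0009 -0.0011  0.0003] d in target axes [ 0.0009 -0.0011  0.0003]
```

Emit:
apply_moves(gripper=[1, 1, 0.0, -0.3, -1, -1, -1, -1, -1, -1], travel=[[0, -0.001, 0.002], [0, 0, 0], [0, 0, 0], [0, 0, 0], [0, 0, 0], [0, 0, 0], [0, 0, 0], [0, 0, 0], [0, 0, 0], [0, 0, 0]], turn=[[0, 0, 0], [0, 0, 0], [0, 0, 0], [0, 0, 0], [0, 0, 0], [0, 0, 0], [0, 0, 0], [0, 0, 0], [0, 0, 0], [0, 0, 0]])

```text
clock: 19.85
tcp_pos: [0.5175, -0.1118, 0.0973]
tcp_rot: [0.004, 0.776, 0.63, 0.002]
contact_force: [-0.5, 0.5, -0.4]
opening: 0.0856
```

```bash
python3 plan.py 0.5152 -0.110 0.097 1.364; python3 look.py w14;python3 - <<'E'
from h import *
t=eyes.snapshot("scene");crop(t,200,150,470,345,2.9,"pics/s14.png")
E
```

```text
clk 19.85 tcp [ 0.5175 -0.1118  0.0973] yaw 1.364 F [-0.5  0.5 -0.4] open 0.0856 j [-0.35 -0.06  1.96 -0.    1.23 -0.15]
turn [0.008 0.002 0.   ] d in current axes [ 0.0013 -0.0026  0.0003] d in target axes [ 0.0013 -0.0026  0.0003]
19.85 [ 0.5175 -0.1118  0.0973] [[0.205, 0.979, 0.008], [0.979, -0.205, -0.003], [-0.002, 0.008, -1.0]] [-0.49  0.51 -0.41] 0.0856091635481338 [-0.35 -0.06  1.96 -0.    1.23 -0.15]
```

View pics/s14.png

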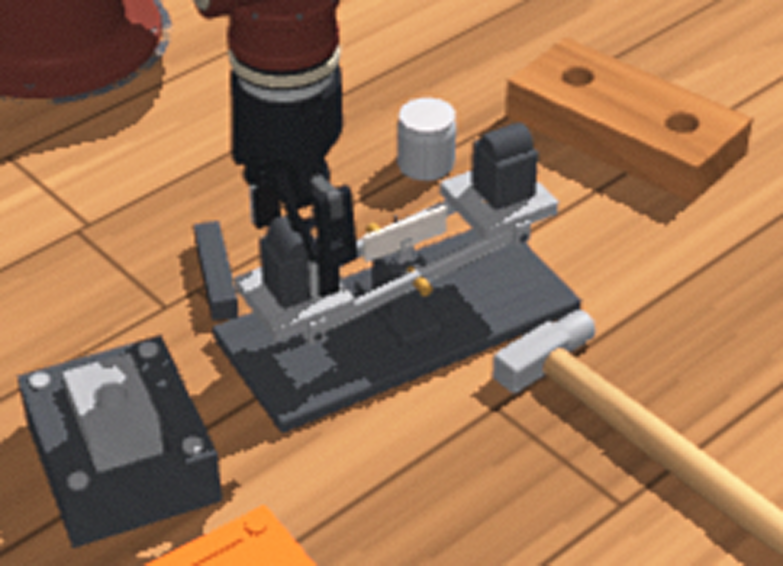

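View pics/w14.png

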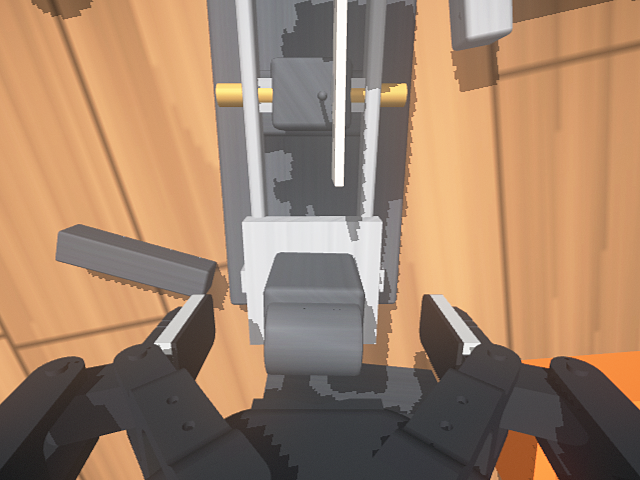

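Emit:
apply_moves(gripper=[-1, -1, 1, 1, 1, 1, 1, 1], travel=[[0, -0.002, 0.005], [0, 0, 0], [0, 0, 0], [0, 0, 0], [0, 0, 0], [0, 0, 0], [0, 0, 0], [0, 0, 0]], turn=[[0.008, 0.002, 0], [0, 0, 0], [0, 0, 0], [0, 0, 0], [0, 0, 0], [0, 0, 0], [0, 0, 0], [0, 0, 0]], force=80)

```text
clock: 20.95
tcp_pos: [0.5155, -0.1113, 0.092]
tcp_rot: [-0.0, 0.776, 0.63, 0.0]
contact_force: [0.1, -0.1, 0.1]
opening: 0.0371
```

```bash
python3 plan.py 0.5152 -0.110 0.17 1.364; python3 look.py w15
```

```text
clk 20.95 tcp [ 0.5155 -0.1113  0.092 ] yaw 1.364 F [ 0.1 -0.1  0.1] open 0.0371 j [-0.35 -0.05  1.96  0.    1.23 -0.15]
turn [-0.    -0.001 -0.   ] d in current axes [ 0.0013 -0.0006 -0.078 ] d in target axes [ 0.0012 -0.0006 -0.078 ]
20.95 [ 0.5155 -0.1113  0.092 ] [[0.205, 0.979, -0.0], [0.979, -0.205, 0.001], [0.001, -0.0, -1.0]] [ 0.08 -0.13  0.05] 0.03712573025488961 [-0.35 -0.05  1.96  0.    1.23 -0.15]
```

View pics/w15.png

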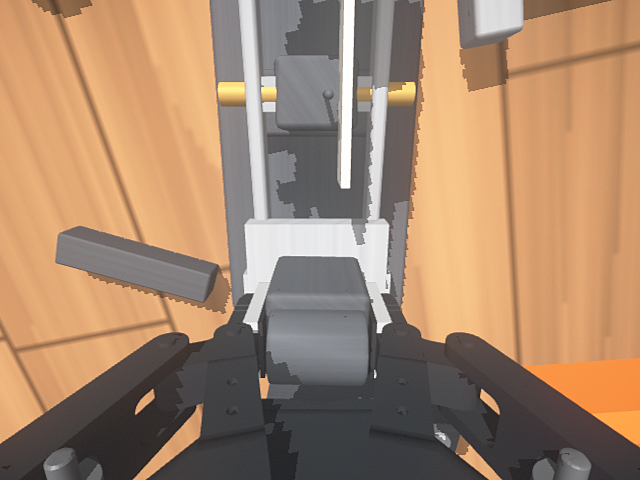

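Emit:
apply_moves(gripper=[1, 1, 1, 1, 1, 1, 1, 1, 1, 1], travel=[[0, 0, -0.004], [0, 0, -0.005], [0, 0, -0.005], [0, 0, -0.005], [0, 0, -0.005], [0, 0, -0.008], [0, 0, -0.03], [0, 0, -0.045], [0, 0, -0.02], [0, 0, 0]], turn=[[0, 0, 0], [0, 0, 0], [0, 0, 0], [0, 0, 0], [0, 0, 0], [0, 0, 0], [0, 0, 0], [0, 0, 0], [0, 0, 0], [0, 0, 0]])

```text
clock: 22.25
tcp_pos: [0.5135, -0.1106, 0.2212]
tcp_rot: [-0.003, 0.776, 0.63, -0.001]
contact_force: [-0.2, -0.3, -5.0]
opening: 0.037
```

```bash
python3 plan.py 0.499 -0.269 0.20 1.364; python3 look.py w16;python3 - <<'E'
from h import *
t=eyes.snapshot("scene");crop(t,200,150,470,345,2.9,"pics/s16.png")
E
```

```text
clk 22.25 tcp [ 0.5135 -0.1106  0.2212] yaw 1.364 F [-0.2 -0.3 -5. ] open 0.037 j [-0.35 -0.18  1.85  0.    1.48 -0.15]
turn [-0.006 -0.002  0.   ] d in current axes [-0.1581  0.0185  0.0208] d in target axes [-0.158   0.0184  0.0212]
22.25 [ 0.5135 -0.1106  0.2212] [[0.205, 0.979, -0.006], [0.979, -0.205, 0.003], [0.002, -0.006, -1.0]] [-0.23 -0.3  -4.97] 0.03697348222292412 [-0.35 -0.18  1.85  0.    1.48 -0.15]
```

View pics/s16.png

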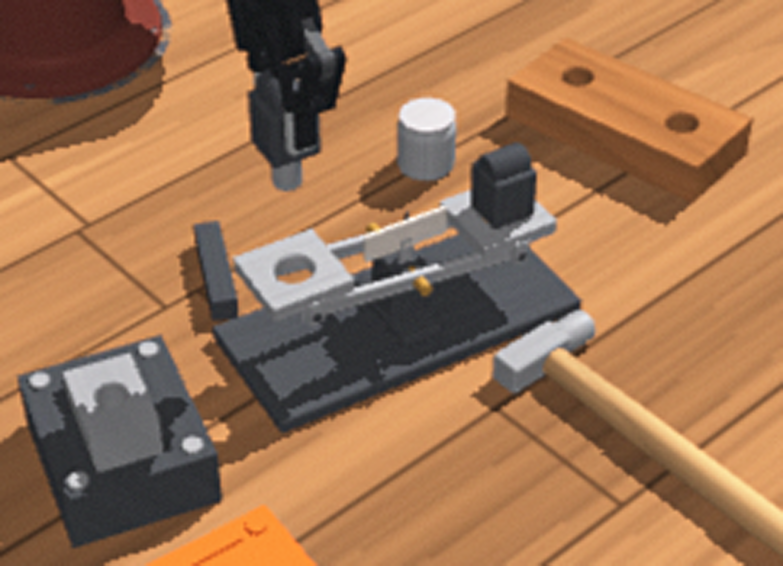

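View pics/w16.png

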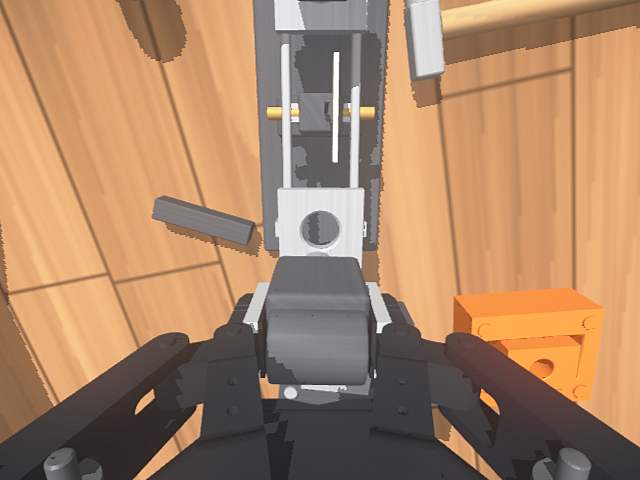

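Emit:
apply_moves(gripper=[1, 1, 1, 1, 1, 1, 1], travel=[[-0.035, 0.004, 0], [-0.05, 0.006, 0.004], [-0.05, 0.006, 0.004], [-0.022, 0.002, 0], [0, 0, 0], [0, 0, 0], [0, 0, 0]], turn=[[-0.006, -0.002, 0], [0, 0, 0], [0, 0, 0], [0, 0, 0], [0, 0, 0.108], [0, 0, 0], [0, 0, 0]])

```text
clock: 23.22
tcp_pos: [0.4917, -0.2683, 0.1954]
tcp_rot: [-0.012, 0.809, 0.588, -0.005]
contact_force: [-0.7, -0.5, -4.8]
opening: 0.0369
```

```bash
python3 plan.py 0.499 -0.269 0.18 1.256; python3 look.py w17;python3 - <<'E'
from h import *
t=eyes.snapshot("scene");crop(t,170,170,370,320,4,"pics/s17.png")
d=np.load("pics/w17.npz");crop(d,240,120,440,270,4,"pics/w17c.png")
E
```

```text
clk 23.23 tcp [ 0.4917 -0.2683  0.1954] yaw 1.257 F [-0.7 -0.5 -4.8] open 0.0369 j [-0.63 -0.06  1.79 -0.    1.44 -0.32]
turn [-0.025 -0.006  0.001] d in current axes [0.0015 0.0076 0.0152] d in target axes [0.0016 0.0072 0.0154]
23.225 [ 0.4917 -0.2683  0.1954] [[0.309, 0.951, -0.022], [0.951, -0.309, 0.014], [0.006, -0.025, -1.0]] [-0.66 -0.48 -4.79] 0.03689479257752922 [-0.63 -0.06  1.79 -0.    1.44 -0.32]
```

View pics/s17.png

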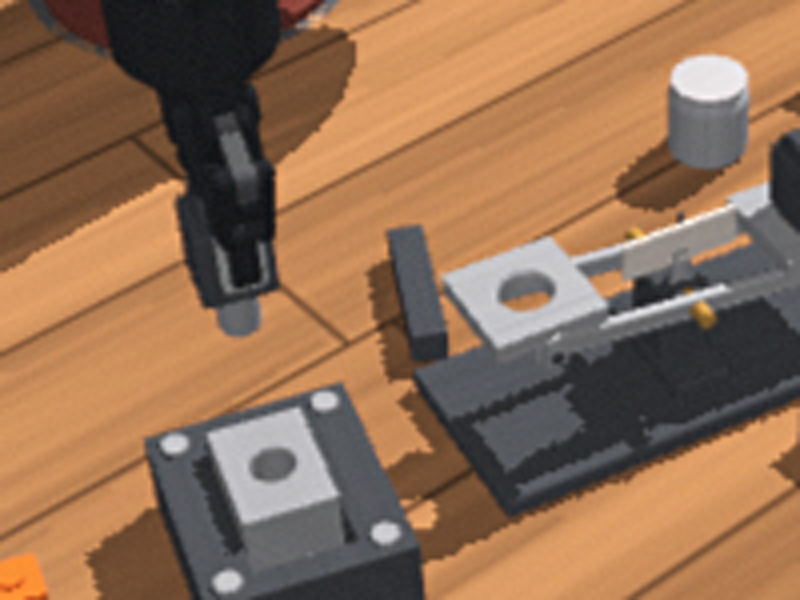

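View pics/w17.png

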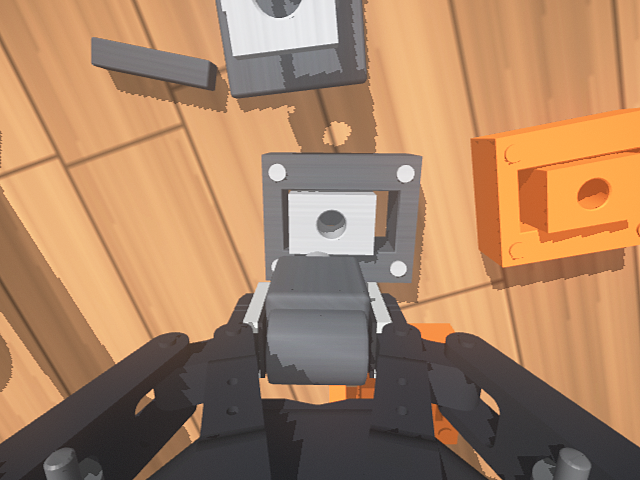

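View pics/w17c.png

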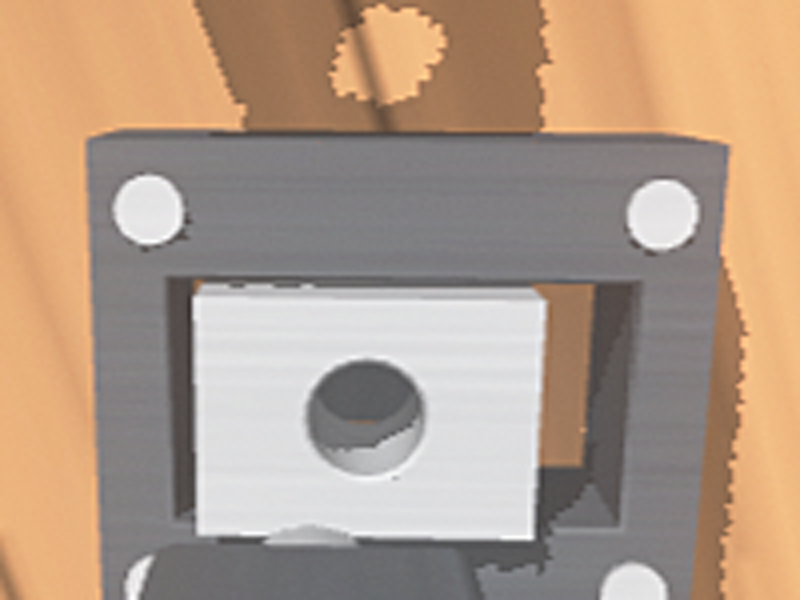

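Run:
```python
from h import *
d=np.load("pics/w17.npz");s=eyes.snapshot("scene");t=eyes.snapshot("top")
w=(d,331.3,224.1);S=(s,170+274/4-.4,170+464/4-.4);T=(t,230+609/3-.3,215+192/3-.3)
print(tri([w,S]),tri([w,S,T]),tri([w,T]))
for z in(.06,.063,.065): print(z,onz(*w,z).round(4),onz(*S,z).round(4),onz(*T,z).round(4))
# bolts at block top
C=lambda x,y:(d,240+x/4-.4,120+y/4-.4)
for c,sx in [((149,210),(325,402)),((663,214),(386,533))]:
    print("bolt",tri([C(*c),(s,170+sx[0]/4-.4,170+sx[1]/4-.4)]), onz(*C(*c),.052).round(4))
st=arm.sense();Rm=Rt(st)
# predicted foot: 11mm behind? shoulder = tcp -z_off
for off in (.010,.012):
  f=st["tcp_pos"]-Rm[:,2]*off+Rm[:,2]*.03
  print("foot centre",f.round(4))
  arc=f+Rm[:,0]*.0105; u,v=proj(d,arc); print("front of foot proj crop",((u-240)*4,(v-120)*4))
  u,v=proj(s,f-0*Rm[:,0]); print("scene foot ctr crop",((u-170)*4,(v-170)*4))
```

```text
(array([ 0.49998873, -0.26797771,  0.06099432]), [0.0001103084786009418, 0.00011030847860085804]) (array([ 0.49957289, -0.26794234,  0.06063975]), [0.00038248104237761184, 0.0002765479415060602, 0.0004868908142300113]) (array([ 0.49918498, -0.27004527,  0.05164835]), [0.00031095300691624453, 0.00031095300691613904])
0.06 [ 0.4999 -0.2683  0.06  ] [ 0.4992 -0.2674  0.06  ] [ 0.4991 -0.2681  0.06  ]
0.063 [ 0.5    -0.2676  0.063 ] [ 0.5018 -0.2689  0.063 ] [ 0.4991 -0.2675  0.063 ]
0.065 [ 0.5002 -0.2671  0.065 ] [ 0.5036 -0.2698  0.065 ] [ 0.4991 -0.2671  0.065 ]
bolt (array([ 0.46967246, -0.21538658,  0.04929108]), [9.238476133344344e-06, 9.23847613340797e-06]) [ 0.4701 -0.2153  0.052 ]
bolt (array([ 0.56895128, -0.24828882,  0.05077003]), [0.0003359128845749721, 0.00033591288457488405]) [ 0.5689 -0.2478  0.052 ]
foot centre [ 0.4918 -0.2682  0.1766]
front of foot proj crop (np.float64(317.8475035885658), np.float64(578.4125287796314))
scene foot ctr crop (np.float64(235.43749160552488), np.float64(285.6584855358873))
foot centre [ 0.4919 -0.2682  0.1786]
front of foot proj crop (np.float64(317.93367536268124), np.float64(584.2627596186878))
scene foot ctr crop (np.float64(234.93453735435605), np.float64(282.6037073308405))
```

```bash
cat > foot.py <<'E'
import sys
from h import *
name=sys.argv[1]
d=np.load(f"pics/{name}.npz");s=eyes.snapshot("scene");st=arm.sense();Rm=Rt(st)
crop(s,190,220,290,300,8,f"pics/{name}_s.png")
print("tcp",st["tcp_pos"].round(4))
for off in (.010,.012):
  f=st["tcp_pos"]+Rm[:,2]*(off+.03)
  u,v=proj(d,f+Rm[:,0]*.0105); u2,v2=proj(s,f)
  print("foot centre",f.round(4),"front px wrist",round(u,1),round(v,1),"w17crop",((u-240)*4,(v-120)*4),"scene ctr",u2,v2,"crop",((u2-190)*8,(v2-220)*8))
E
python3 foot.py w17
```

```text
tcp [ 0.4923 -0.2686  0.1968]
foot centre [ 0.4915 -0.2681  0.1568] front px wrist 319.5 251.9 w17crop (np.float64(317.96600571770364), np.float64(527.5305891733072)) scene ctr 230.05804494457658 248.91784115503845 crop (np.float64(320.46435955661264), np.float64(231.34272924030756))
foot centre [ 0.4915 -0.268   0.1548] front px wrist 319.5 250.7 w17crop (np.float64(317.8935370854342), np.float64(522.8826381458964)) scene ctr 230.18050859110485 249.66159416691983 crop (np.float64(321.44406872883883), np.float64(237.2927533353586))
```

View pics/w17_s.png

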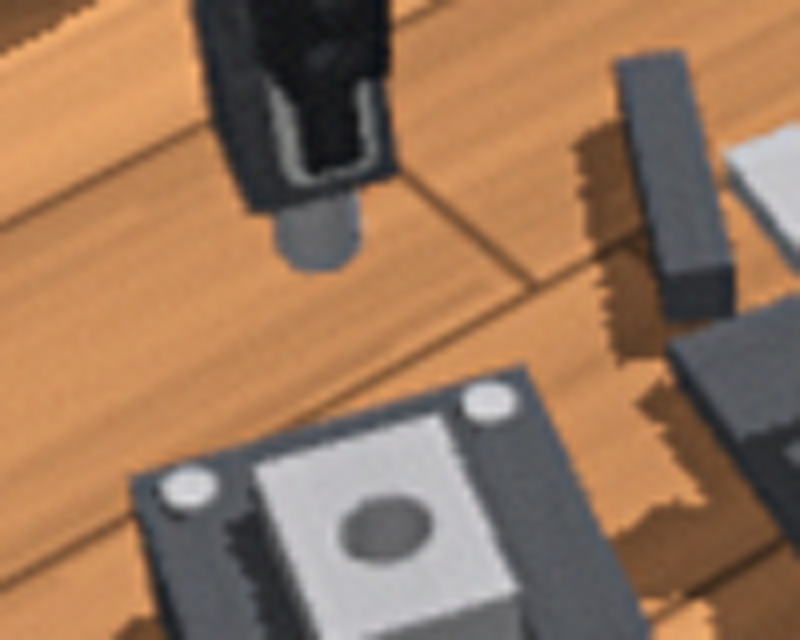

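Emit:
apply_moves(gripper=[1, 1, 1, 1, 1, 1], travel=[[0.001, 0.008, 0.015], [0, 0, 0.03], [0, 0, 0.018], [0, 0, 0], [0, 0, 0], [0, 0, 0]], turn=[[-0.025, -0.006, 0], [0, 0, 0], [0, 0, 0], [0, 0, 0], [0, 0, 0], [0, 0, 0]], force=110)

```text
clock: 24.22
tcp_pos: [0.5028, -0.2707, 0.1364]
tcp_rot: [0.005, 0.808, 0.589, 0.002]
contact_force: [-0.7, -0.8, -4.9]
opening: 0.0368
```

```bash
python3 plan.py 0.5004 -0.2685 0.12 1.256; python3 look.py w18; python3 foot.py w18
```

```text
clk 24.23 tcp [ 0.5028 -0.2707  0.1364] yaw 1.259 F [-0.7 -0.8 -4.9] open 0.0368 j [-0.62 -0.    1.83  0.    1.3  -0.31]
turn [0.01  0.003 0.003] d in current axes [ 0.0014 -0.0032  0.0164] d in target axes [ 0.0014 -0.003   0.0164]
24.225 [ 0.5028 -0.2707  0.1364] [[0.307, 0.952, 0.009], [0.952, -0.307, -0.006], [-0.003, 0.01, -1.0]] [-0.68 -0.77 -4.88] 0.0367517414583044 [-0.62 -0.    1.83  0.    1.3  -0.31]
tcp [ 0.5029 -0.2709  0.1366]
foot centre [ 0.5033 -0.2711  0.0966] front px wrist 318.4 251.2 w17crop (np.float64(313.7070670244052), np.float64(524.6738435117361)) scene ctr 235.72722539823212 274.8095915799708 crop (np.float64(365.817803185857), np.float64(438.4767326397664))
foot centre [ 0.5033 -0.2711  0.0946] front px wrist 318.4 250.0 w17crop (np.float64(313.65108150349033), np.float64(520.0766403696908)) scene ctr 235.84077248200134 275.52580411020256 crop (np.float64(366.72617985601073), np.float64(444.20643288162046))
```

View pics/w18_s.png

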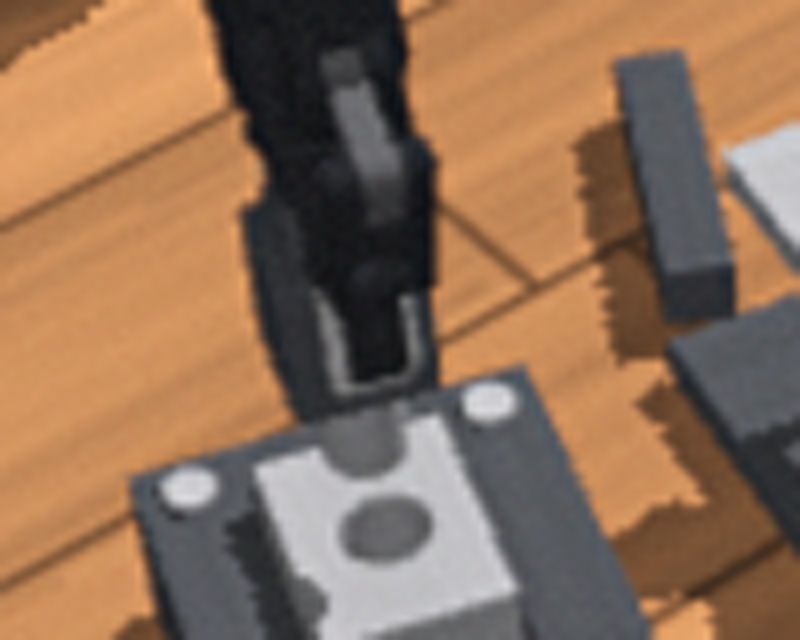

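View pics/w18.png

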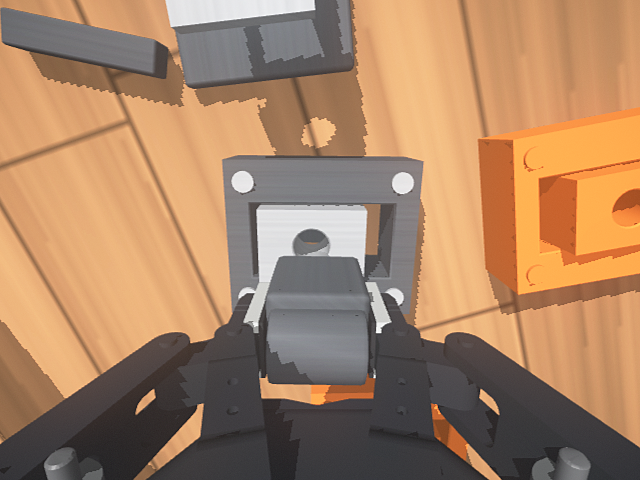

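Emit:
apply_moves(gripper=[1, 1, 1, 1, 1], travel=[[0.0014, -0.003, 0], [0, 0, 0.012], [0, 0, 0.008], [0, 0, 0], [0, 0, 0]], turn=[[0.01, 0.003, 0.003], [0, 0, 0], [0, 0, 0], [0, 0, 0], [0, 0, 0]])

```text
clock: 24.95
tcp_pos: [0.5003, -0.2685, 0.1153]
tcp_rot: [-0.0, 0.809, 0.587, 0.0]
contact_force: [-0.6, -0.1, -5.1]
opening: 0.0369
```

```bash
python3 plan.py 0.5004 -0.2685 0.10 1.256; python3 look.py w19; python3 foot.py w19
python3 - <<'E'
from h import *
d=np.load("pics/w19.npz");crop(d,220,160,420,310,4,"pics/w19c.png")
E
```

```text
clk 24.95 tcp [ 0.5003 -0.2685  0.1153] yaw 1.256 F [-0.6 -0.1 -5.1] open 0.0369 j [-0.62  0.02  1.85  0.    1.27 -0.31]
turn [-0. -0. -0.] d in current axes [0.     0.0001 0.0153] d in target axes [0.     0.0001 0.0153]
24.95 [ 0.5003 -0.2685  0.1153] [[0.31, 0.951, -0.0], [0.951, -0.31, 0.0], [0.0, -0.0, -1.0]] [-0.6  -0.07 -5.07] 0.036885422979289505 [-0.62  0.02  1.85  0.    1.27 -0.31]
tcp [ 0.5004 -0.2685  0.1155]
foot centre [ 0.5004 -0.2685  0.0755] front px wrist 318.3 251.1 w17crop (np.float64(313.1039571109227), np.float64(524.4770709673171)) scene ctr 237.1397539870126 280.8408480748237 crop (np.float64(377.1180318961008), np.float64(486.7267845985898))
foot centre [ 0.5004 -0.2685  0.0735] front px wrist 318.3 250.0 w17crop (np.float64(313.0508746026085), np.float64(519.8785366726861)) scene ctr 237.2500766946901 281.5324455572121 crop (np.float64(378.00061355752086), np.float64(492.2595644576968))
```

View pics/w19_s.png

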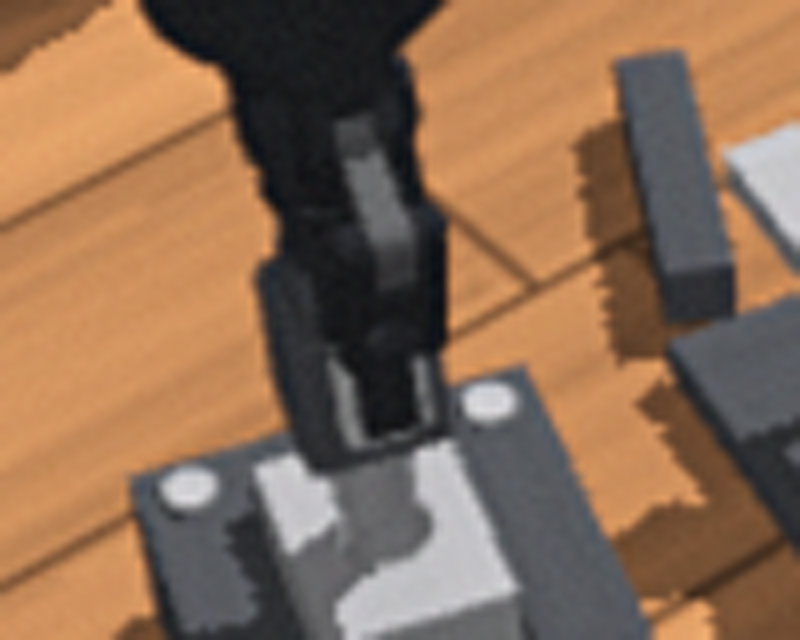

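View pics/w19c.png

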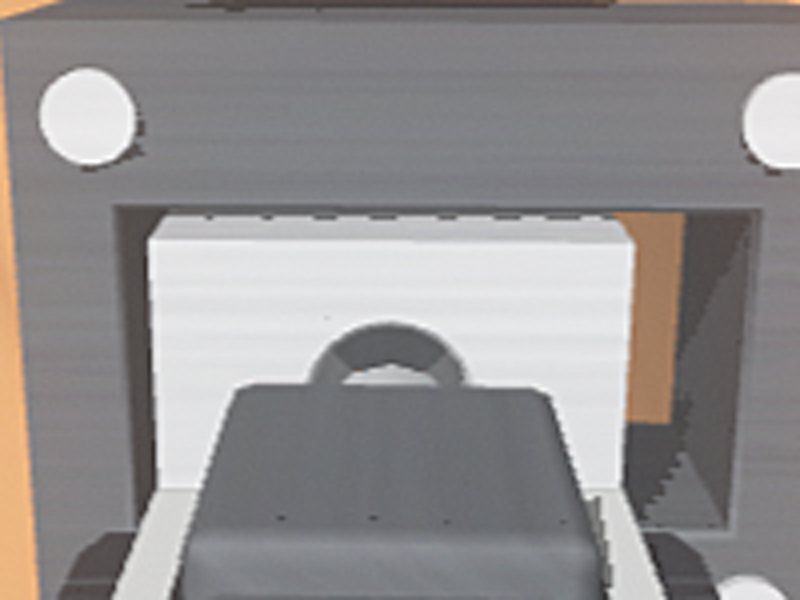

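Run:
```python
from h import *
d=np.load("pics/w19.npz");tx=np.array([.31,.951])
for z in(.061,.063,.065):
  p=onz(d,220+390/4-.4,160+324/4-.4,z)[:2]; print("hole",z,(p-.013*tx).round(4),(p-.012*tx).round(4), "x,y tool:",np.dot(p-[.5003,-.2685],tx)-.013)
for z in(.0755,.0735):
  p=onz(d,220+391/4-.4,160+365/4-.4,z)[:2]; print("foot",(p-.0105*tx).round(4),np.dot(p-[.5003,-.2685],tx)-.0105)
```

```text
hole 0.061 [ 0.4995 -0.2691] [ 0.4998 -0.2682] x,y tool: -0.0008496631154861975
hole 0.063 [ 0.4997 -0.2686] [ 0.5    -0.2676] x,y tool: -0.00024157769667975705
hole 0.065 [ 0.4999 -0.268 ] [ 0.5002 -0.267 ] x,y tool: 0.00036650772212659666
foot [ 0.4999 -0.2682] 0.0001535312431052635
foot [ 0.4997 -0.2689] -0.0005194241514316304
```

Emit:
apply_moves(gripper=[1, 1, 1, 1, 1, 1], travel=[[0, 0, 0.003], [0, 0, 0.003], [0, 0, 0.003], [0, 0, 0.003], [0, 0, 0.003], [0, 0, 0.002]], turn=[[0, 0, 0], [0, 0, 0], [0, 0, 0], [0, 0, 0], [0, 0, 0], [0, 0, 0]])

```text
clock: 25.8
tcp_pos: [0.5008, -0.2688, 0.098]
tcp_rot: [0.001, 0.809, 0.587, 0.0]
contact_force: [0.7, 0.5, -5.1]
opening: 0.0364
```

```bash
python3 plan.py 0.5003 -0.2685 0.10 1.256
```

```text
clk 25.8 tcp [ 0.5008 -0.2688  0.098 ] yaw 1.256 F [ 0.7  0.5 -5.1] open 0.0364 j [-0.62  0.04  1.86  0.    1.24 -0.31]
turn [ 0.001  0.    -0.   ] d in current axes [ 0.0001 -0.0005 -0.002 ] d in target axes [ 0.0001 -0.0005 -0.002 ]
```

Emit:
apply_moves(gripper=[1, 1, 1, 1, 1, 1], travel=[[0, -0.0005, 0.003], [0, 0, 0.003], [0, 0, 0.003], [0, 0, 0.003], [0, 0, 0.003], [0, 0, 0.002]], turn=[[0.001, 0, 0], [0, 0, 0], [0, 0, 0], [0, 0, 0], [0, 0, 0], [0, 0, 0]])

```text
clock: 26.55
tcp_pos: [0.5003, -0.2687, 0.0798]
tcp_rot: [0.0, 0.809, 0.587, -0.0]
contact_force: [0.2, 0.5, -4.8]
opening: 0.0364
```

```bash
python3 plan.py 0.5003 -0.2685 0.07 1.256
```

```text
clk 26.55 tcp [ 0.5003 -0.2687  0.0798] yaw 1.256 F [ 0.2  0.5 -4.8] open 0.0364 j [-0.62  0.06  1.87 -0.    1.21 -0.31]
turn [ 0.  0. -0.] d in current axes [ 0.0002 -0.      0.0098] d in target axes [ 0.0002 -0.      0.0098]
```

Emit:
apply_moves(gripper=[1, 1, 1], travel=[[0, 0, 0.002], [0, 0, 0.002], [0, 0, 0.002]], turn=[[0, 0, 0], [0, 0, 0], [0, 0, 0]])

```text
clock: 26.92
tcp_pos: [0.5005, -0.2689, 0.0746]
tcp_rot: [0.0, 0.809, 0.587, -0.0]
contact_force: [-4.4, 2.6, 7.4]
opening: 0.0368
```

Emit:
apply_moves(gripper=[1, 1], travel=[[0, 0, 0.002], [0, 0, 0.002]], turn=[[0, 0, 0], [0, 0, 0]])

```text
clock: 27.18
tcp_pos: [0.5006, -0.269, 0.0746]
tcp_rot: [-0.001, 0.809, 0.588, -0.001]
contact_force: [-5.4, 3.3, 5.7]
opening: 0.0367
```

Emit:
apply_moves(gripper=[1, 1, 1], travel=[[0, 0, 0.0035], [0, 0, 0.004], [0, 0, 0.004]], turn=[[0, 0, 0], [0, 0, 0], [0, 0, 0]])

```text
clock: 27.55
tcp_pos: [0.5009, -0.2691, 0.072]
tcp_rot: [-0.003, 0.809, 0.588, -0.002]
contact_force: [-7.5, 4.9, 12.6]
opening: 0.0366
```

Emit:
apply_moves(gripper=[1, 1, 1], travel=[[0, -0.0008, 0.004], [0, -0.0008, 0.004], [0, -0.0008, 0.004]], turn=[[-0.003, -0.001, 0], [0, 0, 0], [0, 0, 0]])

```text
clock: 27.92
tcp_pos: [0.5006, -0.269, 0.0701]
tcp_rot: [-0.001, 0.809, 0.588, -0.001]
contact_force: [-5.0, 4.8, 12.1]
opening: 0.0364
```

```bash
python3 plan.py 0.5003 -0.2685 0.061 1.256; python3 look.py w20; python3 foot.py w20
```

```text
clk 27.93 tcp [ 0.5006 -0.269   0.0701] yaw 1.257 F [-5.   4.8 12.1] open 0.0364 j [-0.62  0.08  1.87 -0.    1.2  -0.31]
turn [-0.003 -0.     0.001] d in current axes [ 0.0004 -0.0004  0.0091] d in target axes [ 0.0004 -0.0005  0.0091]
27.925 [ 0.5006 -0.269   0.0701] [[0.309, 0.951, -0.003], [0.951, -0.309, 0.001], [0.0, -0.003, -1.0]] [-5.03  4.76 12.12] 0.03644593918135505 [-0.62  0.08  1.87 -0.    1.2  -0.31]
tcp [ 0.5006 -0.269   0.07  ]
foot centre [ 0.5005 -0.269   0.03  ] front px wrist 318.1 250.9 w17crop (np.float64(312.45602180139576), np.float64(523.5635710547305)) scene ctr 239.4469334231123 296.3280062793609 crop (np.float64(395.5754673848985), np.float64(610.6240502348874))
foot centre [ 0.5005 -0.269   0.028 ] front px wrist 318.1 249.7 w17crop (np.float64(312.406140037408), np.float64(518.9794583805547)) scene ctr 239.55101182294948 296.98330975119063 crop (np.float64(396.4080945835958), np.float64(615.866478009525))
```

View pics/w20_s.png

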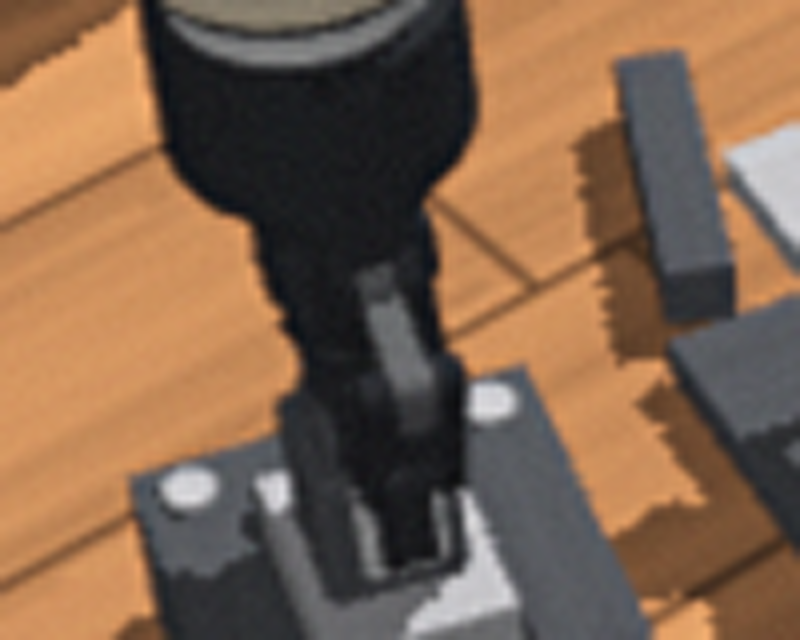

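View pics/w20.png

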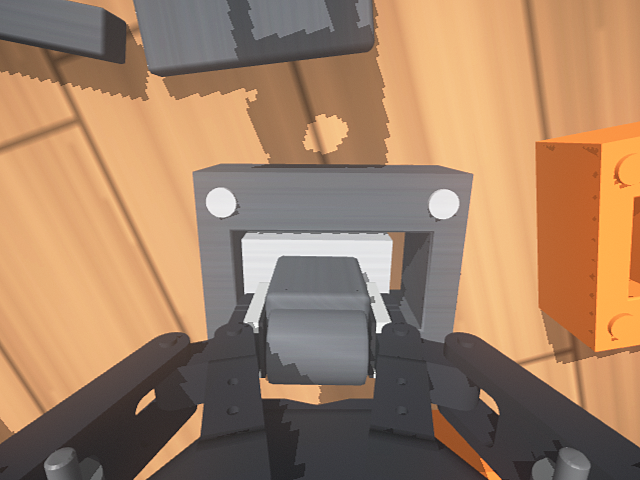

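Emit:
apply_moves(gripper=[1, 1, 1], travel=[[0, -0.0006, 0.005], [0, -0.0006, 0.0055], [0, -0.0006, 0.0055]], turn=[[-0.003, 0, 0], [-0.001, 0, 0], [-0.001, 0, 0]])

```text
clock: 28.4
tcp_pos: [0.5005, -0.269, 0.0642]
tcp_rot: [0.0, 0.809, 0.588, 0.001]
contact_force: [-7.0, 4.2, 12.8]
opening: 0.0363
```

Emit:
apply_moves(gripper=[1, 1, 1], travel=[[0, -0.0006, 0.0045], [0, -0.0006, 0.0045], [0, -0.0004, 0.0045]], turn=[[0.001, 0, 0], [0, 0, 0], [0, 0, 0]])

```text
clock: 28.78
tcp_pos: [0.5007, -0.2691, 0.0617]
tcp_rot: [-0.001, 0.809, 0.588, 0.0]
contact_force: [-11.5, 8.1, 23.3]
opening: 0.0369
```

Emit:
apply_moves(gripper=[1, 1], travel=[[0, -0.0004, 0.0045], [0, -0.0004, 0.0045]], turn=[[0, 0, 0], [0, 0, 0]])

```text
clock: 29.02
tcp_pos: [0.5008, -0.2691, 0.0617]
tcp_rot: [-0.002, 0.809, 0.588, -0.001]
contact_force: [-9.0, 6.9, 19.1]
opening: 0.0367
```

Emit:
apply_moves(gripper=[1, 1], travel=[[0, -0.0004, 0.006], [0, -0.0004, 0.006]], turn=[[0, 0, 0], [0, 0, 0]])

```text
clock: 29.28
tcp_pos: [0.501, -0.2693, 0.0616]
tcp_rot: [-0.004, 0.809, 0.588, -0.002]
contact_force: [-14.4, 10.0, 26.5]
opening: 0.0366
```

```bash
python3 plan.py 0.5003 -0.2685 0.061 1.256; python3 look.py w21
python3 - <<'E'
from h import *
d=np.load("pics/w21.npz");crop(d,170,150,490,390,2.5,"pics/w21c.png")
E
```

```text
clk 29.27 tcp [ 0.501  -0.2693  0.0616] yaw 1.258 F [-14.4  10.   26.5] open 0.0366 j [-0.62  0.09  1.87 -0.    1.19 -0.31]
turn [-0.009 -0.002  0.002] d in current axes [ 0.0006 -0.0009  0.0006] d in target axes [ 0.0006 -0.0009  0.0006]
29.275 [ 0.501  -0.2693  0.0616] [[0.308, 0.951, -0.008], [0.952, -0.308, 0.005], [0.002, -0.009, -1.0]] [-14.39   9.99  26.53] 0.036608861228728425 [-0.62  0.09  1.87 -0.    1.19 -0.31]
```

View pics/w21c.png

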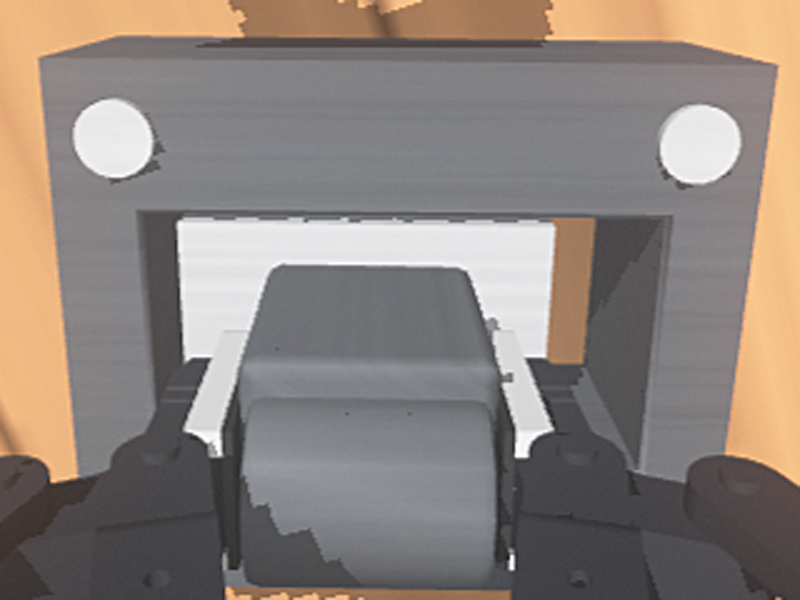

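Emit:
apply_moves(gripper=[1, 1, 0, -0.5, -1, -1, -1], travel=[[0.0003, -0.0009, 0], [0, -0.0005, 0], [0, 0, 0], [0, 0, 0], [0, 0, 0], [0, 0, 0], [0, 0, 0]], turn=[[-0.009, -0.002, 0], [0, 0, 0], [0, 0, 0], [0, 0, 0], [0, 0, 0], [0, 0, 0], [0, 0, 0]])

```text
clock: 30.2
tcp_pos: [0.5023, -0.2705, 0.0649]
tcp_rot: [0.003, 0.809, 0.588, 0.001]
contact_force: [0.2, 0.2, 1.0]
opening: 0.0852
```

Emit:
apply_moves(gripper=[-1, -1, -1, -1, -1, -1, -1], travel=[[0, 0, -0.01], [0, 0, -0.03], [0, 0, -0.05], [-0.01, 0, -0.05], [-0.04, 0, -0.02], [-0.04, 0, 0], [0, 0, 0]], turn=[[0, 0, 0], [0, 0, 0], [0, 0, 0], [0, 0, 0], [0, 0, 0], [0, 0, 0], [0, 0, 0]])

```text
clock: 31.08
tcp_pos: [0.4734, -0.3576, 0.2355]
tcp_rot: [0.006, 0.808, 0.589, 0.001]
contact_force: [-0.8, -0.7, -0.3]
opening: 0.0854
```

```bash
python3 look.py w22
python3 - <<'E'
from h import *
s=eyes.snapshot("scene");t=eyes.snapshot("top")
crop(s,190,150,460,345,2.9,"pics/s22.png");crop(t,110,90,490,370,2,"pics/t22.png")
E
```

```text
31.075 [ 0.4734 -0.3576  0.2355] [[0.306, 0.952, 0.009], [0.952, -0.306, -0.008], [-0.005, 0.011, -1.0]] [-0.84 -0.68 -0.26] 0.08537561338959379 [-0.77 -0.03  1.69  0.    1.47 -0.46]
```

View pics/s22.png

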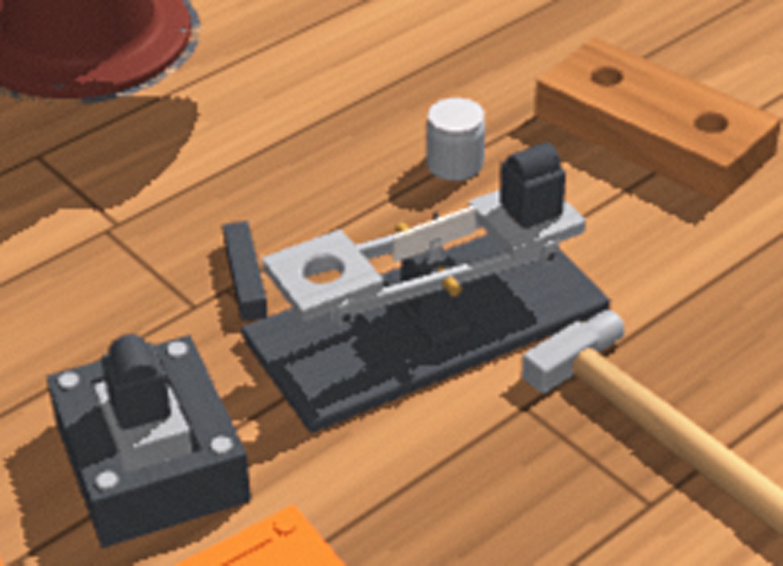

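View pics/w22.png

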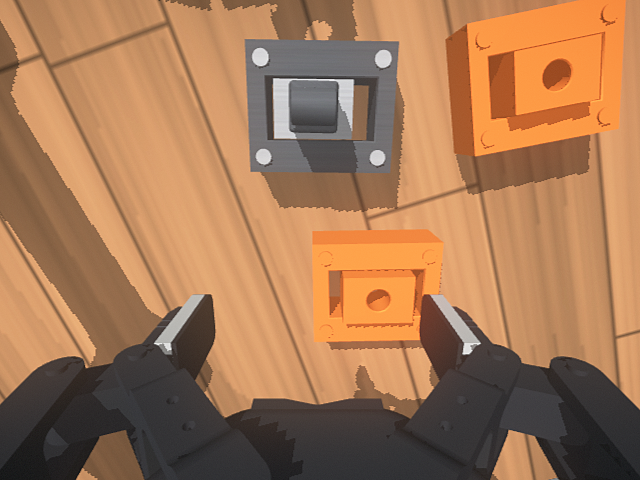

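View pics/t22.png

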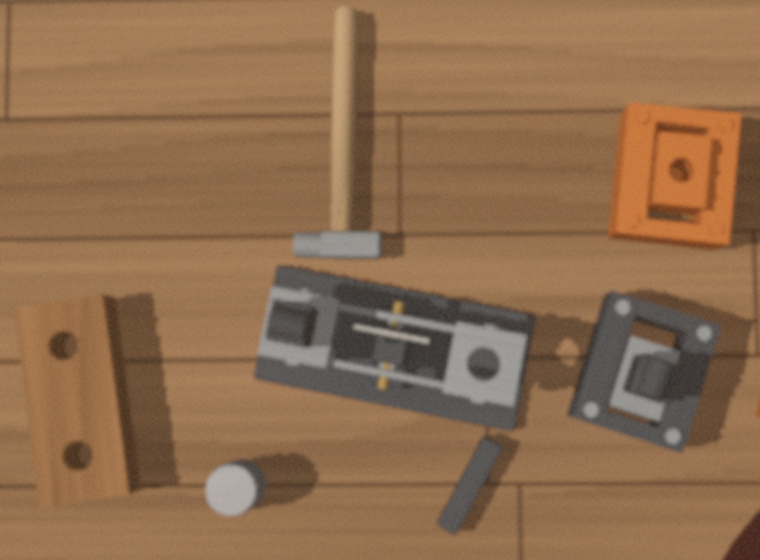

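Run:
```python
from h import *
s=eyes.snapshot("scene"); crop(s,200,255,285,340,8,"pics/s23.png")
d=np.load("pics/w22.npz");crop(d,235,30,410,190,4.5,"pics/w22c.png")
```

```text
(no output)
```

View pics/s23.png

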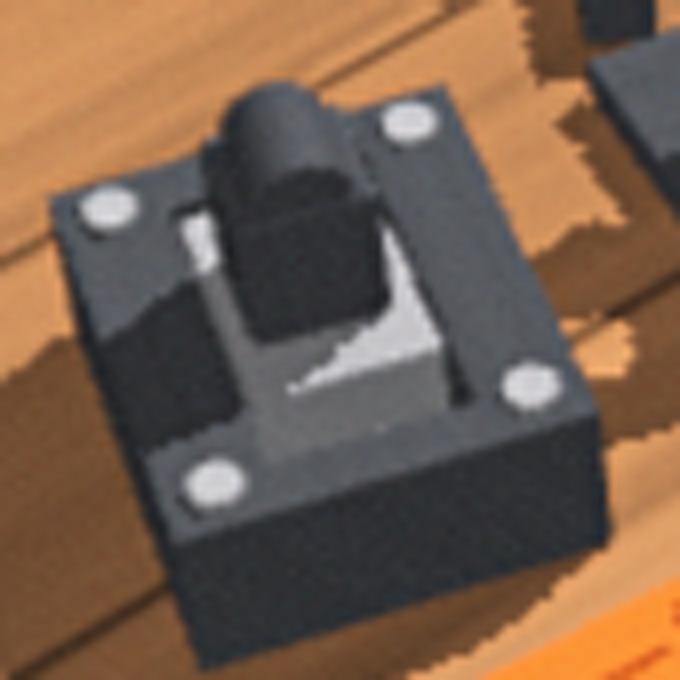

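View pics/w22c.png

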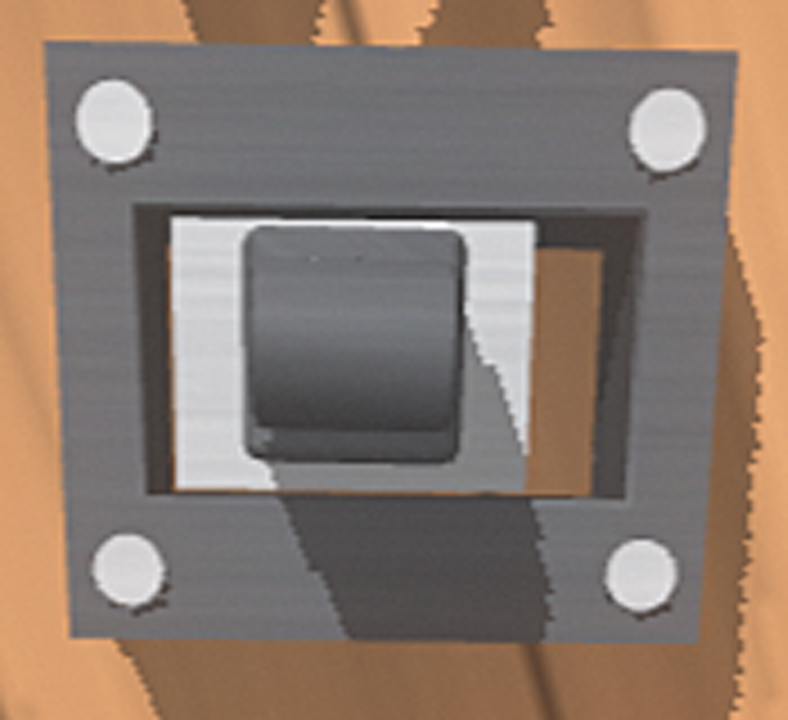

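Run:
```python
from h import *
s=eyes.snapshot("scene");d=np.load("pics/w22.npz")
W=lambda x,y:(d,235+x/4.5-.4,30+y/4.5-.4); S=lambda x,y:(s,200+x/8-.45,255+y/8-.45)
for n,w,q in [("seat",(536,220),(444,347)),("pocket",(647,213),(474,403)),("bolt++",(668,130),(531,385)),("bolt-+",(114,123),(409,122)),("bolt+-",(641,573),(214,482)),("blk++",(738,52),(598,408)),("blk+-",(698,641),(172,543))]:
    p,e=tri([W(*w),S(*q)]);print(n,p.round(4),np.round(e,4))
```

```text
seat [ 0.5411 -0.2557  0.0484] [0.0005 0.0005]
pocket [ 0.5618 -0.2612  0.0485] [0.0007 0.0007]
bolt++ [ 0.5688 -0.2485  0.0515] [0.0004 0.0004]
bolt-+ [ 0.4697 -0.2154  0.0504] [0.0003 0.0003]
bolt+- [ 0.5427 -0.3261  0.0512] [0.0007 0.0007]
blk++ [ 0.585  -0.2396  0.0499] [0.0006 0.0006]
blk+- [ 0.5507 -0.3437  0.0488] [0.001 0.001]
```

Run:
```python
from rig import arm
print(arm.close_job())
```

```text
the job is handed in; nothing more can be done
None
```

The job was done in order and handed in at about 31 s of the 72 s allowed.

- **Weighing:** I set one fuller on each pan and let go of both. The pan_2 (-y) side dropped. The wrist force agreed: about 5 N for the fuller on pan_2 and about 3 N for the one on pan_1.
- **Pressing:** I moved the heavier fuller from pan_2 to the holder, and its shank entered the seat hole without touching the rim. I pressed in steps. At the stop the tool stayed put between about 28 N and 31 N down (wrist reading plus the fuller's weight), well above the 17 N needed to move the seat and under the 60 N limit. There was about 17 N of sideways load at the end, which I eased before letting go.
- **Final checks:**
  - The seat corner and the block's edge both measured at 48.4–48.5 mm from two views, so the seat is flush to within about 1 mm.
  - The lighter fuller is standing on pan_1.
  - In the last top view the tin's position matches the start. The hammer and offcut look unmoved by eye, though I did not measure them.
  - The gripper is open and clear of everything.
- **Disagreement:** image heights came out 1–4 mm below the heights in the text. That is about the size of the camera calibration error and had no effect on the work.

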